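# Mount a pH electrode at its depth ring in a stirrer's swing arm

### The job

Set up the pH electrode for a measurement: swing the stirrer's arm round until its bore is over the middle of the beaker, and open the arm's red clamp lever all the way. Then take the blue-headed electrode out of the storage stand, slide it straight down through the bore until its white depth ring is level with the top of the gland, and close the lever fully to lock it there. Do not knock the beaker, and leave the other probe and the media bottle where they are.

Things in the scene. Friction and masses are not known exactly. Their poses are not given: they have to be found in the camera images.
- gland_top (a point): Centre of the bore's mouth on the upper face of the arm's black head block (50 mm across the arm, 66 mm along it, faces 120 and 144 mm above the bench). Through bore 18 mm wide, 3 mm chamfer; two sprung rubber pads in it drag on a 16 mm shaft with about 5 N and hold it at any depth when let go. With the lever shut a jaw narrows the bore to 14.5 mm. Axes turn with the arm: y outward, z up
- swing_arm (a joint): Angle of the arm on its post (vertical axis; range -1.25 to 0.35). About 0 = bore over the middle of the stirrer plate; it starts swung away at a negative angle. Positive = anticlockwise from above. Stiff: about 12 N at bar_grip or 6 N at the head moves it, and it stays where it is left. The bore is 150 mm from the post's axis
- bar_grip (a point): Place to take the arm by: centre of its aluminium bar (14 mm wide, 14 mm tall), 133 mm above the bench, 78 mm out from the post's axis and 72 mm short of the bore. The hub on the post (17 mm radius) reaches 149 mm above the bench. Axes turn with the arm: y outward along the bar, z up
- clamp_lever (a joint): Red cam lever on top of the head block, vertical axis. 0 = shut (square to the arm, on the robot's side when the arm is over the plate), 1.5 = wide open at its stop (pointing outward along the arm). Opens clockwise seen from above, stays where it is left; about 1 N at the pin moves it, a little more when closing on a probe
- lever_pin (a point): Upright red pin on the lever's end, 10 mm diameter, its middle 158 mm and its top 165 mm above the bench, 60 mm from the lever's pivot; push or pinch it. Standing open it is on the way to the bore: carry the electrode over it
- lever_pivot (a point): Point on the lever's vertical pivot axis at the height of lever_pin; 29 mm outward from the bore's axis. Axes turn with the arm
- beaker: Glass beaker with blue content, 72 mm across, 88 mm tall, standing loose on the round steel plate of the stirrer, 22 mm above the bench, rim 110 mm above the bench. Origin: centre of its underside
- electrode: pH electrode standing upright in a well of the storage stand: dark round shaft 16 mm diameter with a rounded tip, blue ribbed head 22 mm diameter, steel socket on top, no cable; 177 mm long, 90 g. Origin: the tip; z up along the shaft. The blue head runs from 126 to 168 mm above the tip. Its tip starts 12 mm above the bench
- depth_ring (a point): Middle of the 3 mm wide white depth ring round the electrode's shaft, 104 mm above the tip. With the ring level with the gland's top the tip hangs about 16 mm above the beaker's glass bottom
- electrode_head (a point): Middle of the blue head, 147 mm above the electrode's tip, on its axis: the place to grip it
- storage_stand: Fixed storage stand, 74 x 156 mm: grey foot with two white wells 90 mm apart (45 mm either side of its origin along its y axis). Wells 18 mm wide inside, their rims 82 mm and floors 12 mm above the bench. Origin: centre of its underside
- temp_probe: Shorter temperature probe (141 mm long, top 153 mm above the bench) with a bare steel shaft and a grey head, standing in the other well. Leave it there. Origin: its tip
- buffer_bottle: Media bottle with red cap, 55 mm across, 103 mm tall, standing on the bench. Leave it alone. Origin: centre of its underside
There are look-alikes about, which are no part of the job. What is shaped like the electrode but pink is not meant. Leave any yellow look-alike of the beaker alone.

How it is judged:
By the outcome, as a careful person would: the job done as asked, in the order asked, and still so for the second after the job is handed in, with the robot touching nothing.
It also fails if it takes over 72 s, if anything falls off the work surface, if the arm or the gripper's body presses on something with over 40 N, if the wrist force passes 120 N, or if a joint passes its speed limit or range.

### The arm

A 7-joint arm with a two-finger parallel gripper is mounted at the origin on a cart in front of the work surface, level with it; the furniture and walls round the work are solid. World frame = base frame: x ahead of the robot, y to its left, z up, the work surface at z = 0. Lengths are in m, angles in rad, forces in N, time in s.
With the tool pointing down it reaches from about 0.425 to 0.95 m from the base axis. Payload 16.7 kg.
Tool frame: the origin (TCP) lies on the mounting face of the last link; the fingertips stand 199 mm ahead of it and the grasp point (between the pads) lies 180 mm ahead of it; y points along the fingers, z is the direction in which the jaws open and shut, and the axes are right-handed (so a half turn about y gives the same grasp; the last joint's range is limited). The gripper opens to 94 mm and grips with 3 to 60 N. Pads are 16 mm wide; open, the fingers measure 119 mm over their backs; the gripper's body (75 mm by 177 mm) begins 78 mm behind the grasp point.
Start: joints at [1.077, 0.426, 0.074, 1.606, -0.034, 1.111, -0.067], TCP at [0.227, -0.635, 0.405] pointing down, gripper open.
Joint ranges: [-2.85, 2.85], [-0.5, 2.14], [-1.23, 1.37], [0.21, 2.46], [-1.02, 4.16], [0.16, 2.05], [-2.73, 2.73]. Speed limits (rad/s): [1.89, 1.89, 2.39, 2.39, 3.01, 3.01, 3.01].

### API

Orientations are given as a unit quaternion [w, x, y, z].
In Python, from plant import monitor, get_image, camera_model, ctrl gives the robot as it stands.
- The arm moves only by the tool drive_tool, never from a script. Its argument "motion" is a list of rows, each a list of 7 numbers: the shift along the tool's x, y, z in units of 50 mm (1.0 is 50 mm), then the turn, a rotation vector about the tool's x, y, z in units of 10 degrees (1.0 is 10 degrees), then the opening, from -1 (shut) to 1 (fully open). In form: [[tx, ty, tz, wx, wy, wz, gripper], ...]. A call has 1 to 12 rows; each row shifts and turns the commanded pose from where the row before left it, along the tool's axes as they then stand; what a row does not reach is not made up. A row lasts 1/8 s, in which the tool goes at most 62.5 mm and 10.7 degrees, less where a joint would pass 70% of its speed; a pose out of reach is approached as far as the arm can. A call is refused whole if a number of a shift passes 1 or a number of a turn 1, either way. A call with a gripper value outside its range is refused whole. The fingers move at their own pace and stop on an object; "force" is the grip in N (left out, the last holds). Time passes only in rows, so rows that do not move let the fingers close. It gives the time, the measured TCP pose, the force and the opening at its end, in the units of the state.
- monitor.sense(): the state, without advancing time (a new reading comes with each control period).
- get_image(name): name is "scene" or "side" or "wrist"; returns the picture (480x640x3 uint8, red, green, blue); there is no depth.
- camera_model(name): a dict with "vfov" (degrees; the focal length in pixels is half the picture's height over the tangent of half this angle, whatever the lens; pixels are square), "cx", "cy" (the principal point, pixels), "origin" and "orientation" of the camera in the world; the wrist camera has in their place "T_tool_cam" (4x4, takes a point from camera to tool coordinates, whose origin is the TCP and whose axes are the tool frame's). Camera axes: x right, y up, looking along -z (the intrinsics and any distortion apply to the point x, -y, -z); pixel columns grow to the right and rows downward; lengths in m; the calibration is good to about 2 mm. The wrist camera is an equidistant fisheye: a pixel r from the principal point sees the ray r / f radians off the axis. A picture is of the moment at which its call begins: read the wrist's pose just before it. camera_model takes no time and is no camera call.
- ctrl.close_job(): hands the job in, once; it reports no verdict.
The state is a dict: "clock": time; "q": joint angles; "joint_vel": joint speeds; "joint_torque": joint torques, N m; "position": TCP position; "eef_rot": TCP orientation; "contact_force": force on the tool from outside, world axes, zero at the start; "wrist_torque": the same for the moment, N m; "opening": opening from 0.0 (shut) to 1.0 (fully open).
Only numpy, scipy, OpenCV 4.12 (cv2) and the standard library are available. Lean on these libraries where they do the work, as an engineer would, in place of code of your own. Each camera call takes 0.05 s, during which the arm holds its last target.

## Working session

There is one attempt and no reset: what is moved stays moved. The work goes in short steps, Python scripts to look and compute and a tool call to move; the robot and the scene stay as the last step left them, time stands still between calls to the robot, and variables do not carry over. Pictures are saved under pics/ and viewed, and the job is handed in when it is done.

Besides the shell and the picture viewer there is one more tool, called after "Call:" as a command line: name --pt "numbers of a row" for each row, then --argument value for the rest. drive_tool: Moves the arm, as the interface text tells. Its arguments: {"type":"object","properties":{"motion":{"type":"array"},"force":{"type":"number"}},"required":["motion"]}

```bash
mkdir -p pics; ls
python3 - <<'E'
from plant import monitor,get_image,camera_model
import cv2
s=monitor.sense();print({k:s[k] for k in('clock','position','eef_rot','contact_force','opening')})
for n in('scene','side','wrist'):
    print(n,camera_model(n))
    cv2.imwrite(f'pics/{n}0.png',get_image(n)[:,:,::-1])
E
```

```text
pics
{'clock': 0.0, 'position': array([ 0.22744944, -0.6353176 ,  0.40397381]), 'eef_rot': array([ 0.12084174, -0.121055  ,  0.69713487, -0.69623699]), 'contact_force': array([ 0.19911301, -0.00883836,  0.77392065]), 'opening': 1.0017650121689023}
scene {'vfov': 51.87564622521352, 'cx': 313.5563922080615, 'cy': 235.56612818328742, 'origin': array([-0.10619442,  0.58719243,  0.62102361]), 'orientation': array([-0.23396181, -0.13103872,  0.51129272,  0.81649892])}
side {'vfov': 42.584437526696284, 'cx': 328.24743964193664, 'cy': 238.80559753635802, 'origin': array([ 0.23047177, -1.30322485,  0.9108745 ]), 'orientation': array([ 0.89407376,  0.43714678, -0.04357244, -0.08738564])}
wrist {'vfov': 65.70646984690485, 'cx': 322.78005648029614, 'cy': 237.51022429594582, 'T_tool_cam': array([[ 4.48725921e-04, -9.69584740e-01, -2.44755452e-01,
        -7.07164807e-02],
       [-2.75183345e-04,  2.44755347e-01, -9.69584831e-01,
         2.00020913e-02],
       [ 9.99999861e-01,  5.02430470e-04, -1.56985504e-04,
         9.27797760e-04],
       [ 0.00000000e+00,  0.00000000e+00,  0.00000000e+00,
         1.00000000e+00]])}
```

View pics/scene0.png

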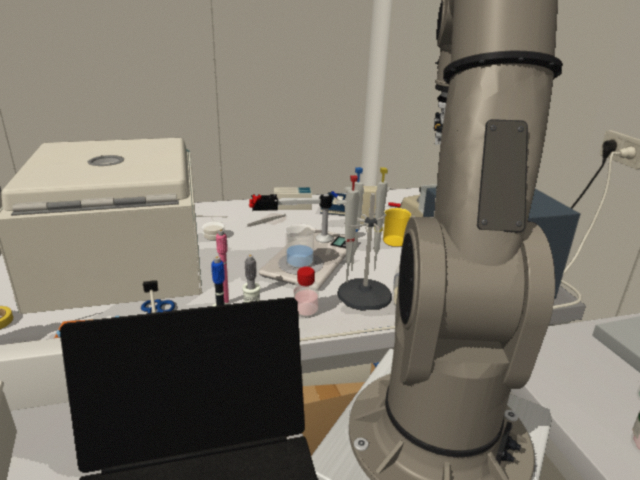

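View pics/side0.png

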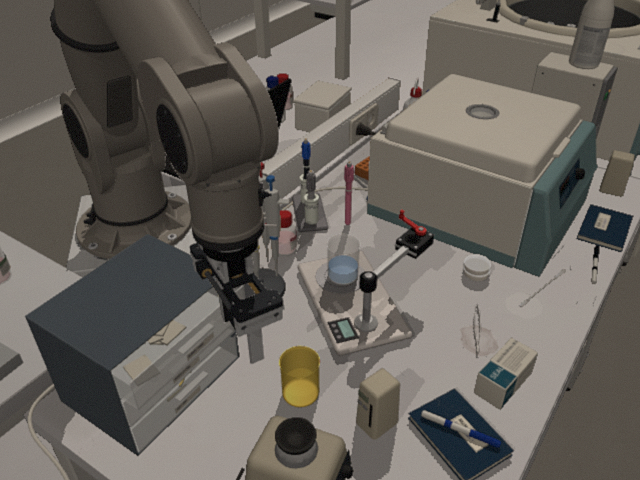

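View pics/wrist0.png

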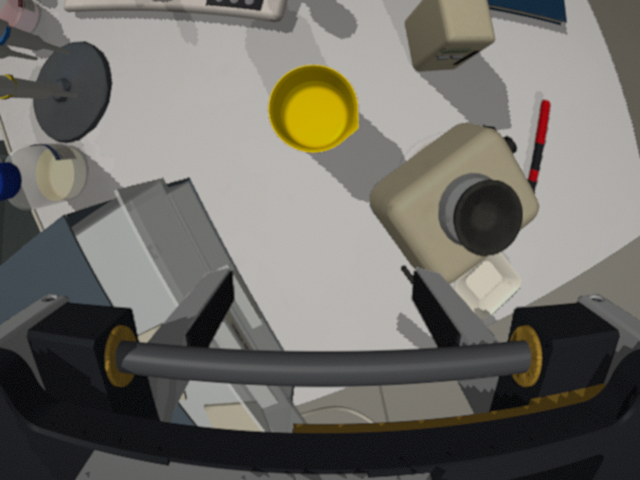

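```bash
cat > h.py <<'E'
import numpy as np,cv2
from scipy.spatial.transform import Rotation as R
from plant import monitor,get_image,camera_model
def rot(q): return R.from_quat([q[1],q[2],q[3],q[0]]).as_matrix()
def ray(n,u,v,s=None):
    c=camera_model(n);f=240/np.tan(np.radians(c['vfov'])/2)
    x=(u-c['cx'])/f;y=(v-c['cy'])/f
    if n=='wrist':
        r=np.hypot(x,y);k=np.sin(r)/r if r>1e-9 else 1
        d=np.array([x*k,-y*k,-np.cos(r)])
        s=s or monitor.sense();T=c['T_tool_cam'];M=rot(s['eef_rot'])
        return np.array(s['position'])+M@T[:3,3], M@T[:3,:3]@d
    d=np.array([x,-y,-1]);return np.array(c['origin']),rot(c['orientation'])@(d/np.linalg.norm(d))
def plane(n,u,v,z,s=None):
    o,d=ray(n,u,v,s);return o+d*(z-o[2])/d[2]
def two(a,b):
    o1,d1=a;o2,d2=b
    A=np.stack([d1,-d2],1);t=np.linalg.lstsq(A,o2-o1,rcond=None)[0]
    p,q=o1+t[0]*d1,o2+t[1]*d2;return (p+q)/2,np.linalg.norm(p-q)
def proj(n,P,s=None):
    c=camera_model(n);f=240/np.tan(np.radians(c['vfov'])/2)
    if n=='wrist':
        s=s or monitor.sense();T=c['T_tool_cam'];M=rot(s['eef_rot'])
        p=T[:3,:3].T@(M.T@(np.array(P)-s['position'])-T[:3,3])
        x,y,z=p[0],-p[1],-p[2];r=np.arctan2(np.hypot(x,y),z);h=np.hypot(x,y)
        return c['cx']+f*r*x/h,c['cy']+f*r*y/h
    p=rot(c['orientation']).T@(np.array(P)-c['origin'])
    return c['cx']+f*p[0]/-p[2],c['cy']-f*p[1]/-p[2]
def crop(im,x0,y0,x1,y1,k,name):
    cv2.imwrite('pics/'+name,cv2.resize(im[y0:y1,x0:x1],None,fx=k,fy=k,interpolation=cv2.INTER_CUBIC))
E
python3 - <<'E'
from h import *
im=cv2.imread('pics/side0.png');crop(im,260,130,460,280,4,'s1.png');
crop(im,290,200,450,360,3.7,'s2.png')
im=cv2.imread('pics/scene0.png');crop(im,190,180,390,330,4,'c1.png')
s=monitor.sense();print(rot(s['eef_rot']).round(3))
E
```

```text
[[-0.941 -0.     0.337]
 [-0.337  0.001 -0.941]
 [ 0.    -1.    -0.001]]
```

View pics/s1.png

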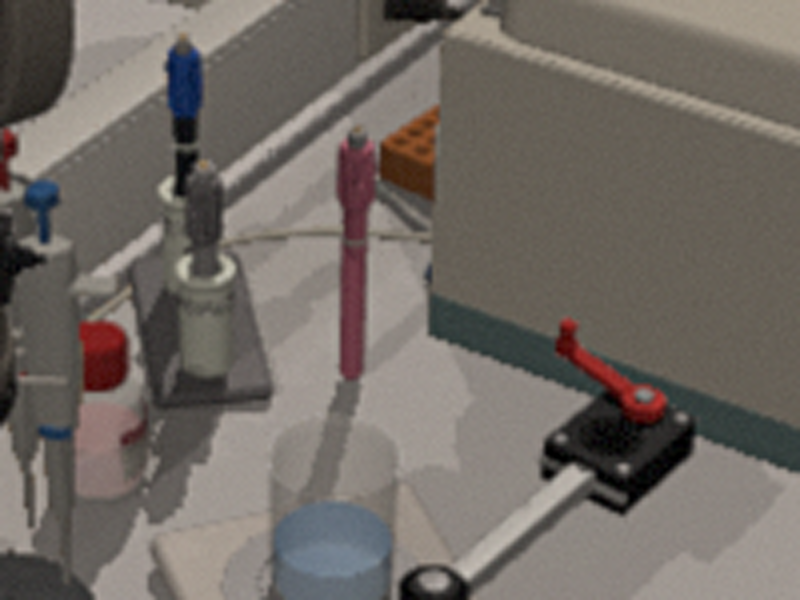

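View pics/s2.png

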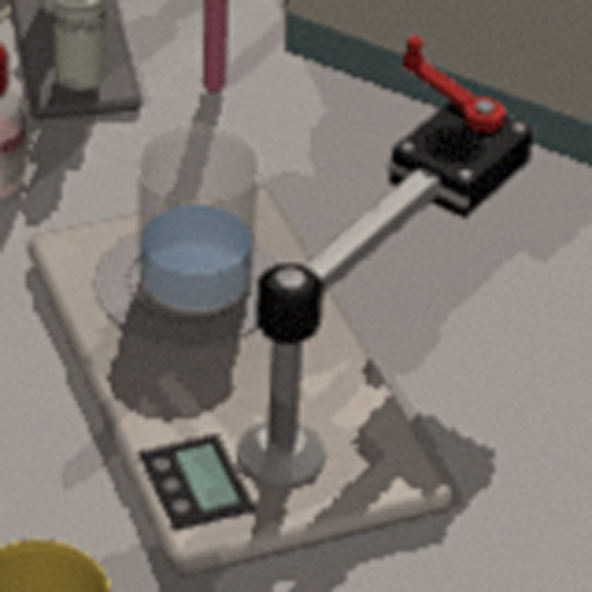

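View pics/c1.png

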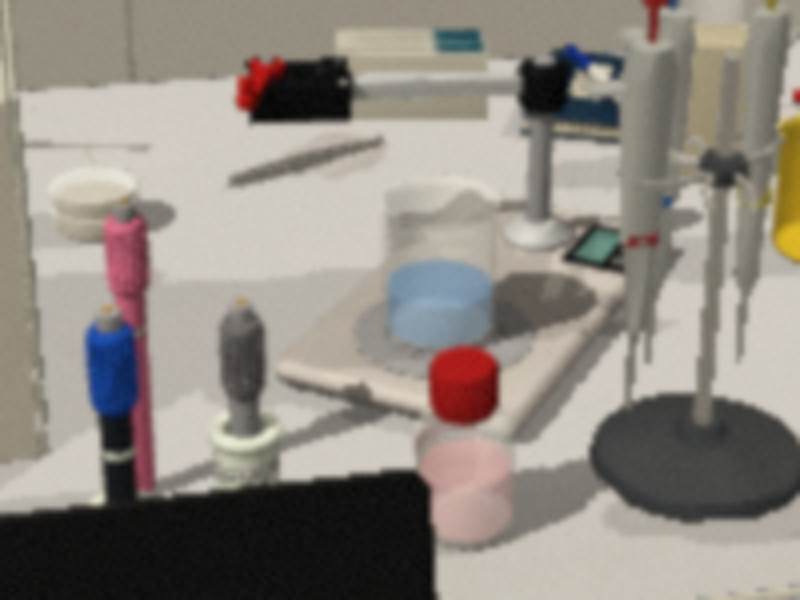

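Run:
```python
from h import *
S1=lambda x,y:(260+x/4,130+y/4)
S2=lambda x,y:(290+x/3.7,200+y/3.7)
C1=lambda x,y:(190+x/4,180+y/4)
def p(n,a,z):print(n,plane('side',*a,z).round(4))
for n,a,c in [('head',S1(184,82),C1(111,362)),('ring',S1(185,149),C1(118,455)),('tophead',S1(183,38),C1(108,308)),('temptop',S1(204,163),C1(241,302)),('pinkTop',S1(358,128),C1(124,205)),('cap',S1(103,325),C1(465,355)),('hub',S2(290,275),C1(547,60))]:
    print(n,*two(ray('side',*a),ray('scene',*c)))
p('hub',S2(290,275),.149)
p('pivot',S2(485,106),.15)
p('pintop',S1(568,322),.165);p('pinmid',S1(567,340),.155)
for a in[(548,460),(625,505),(692,432),(605,395)]:p('blk',S1(*a),.144)
p('bore',S1(610,432),.144)
p('beakrim',S2(198,150),.110)
for x in(141,258):p('rimside',S2(x,150),.110)
p('liq',S2(196,290),.024)
print('scene rim',plane('scene',*C1(441,197),.110), [plane('scene',*C1(x,197),.110).round(3) for x in (386,497)])
p('well far',S1(178,192),.082);p('well near',S1(206,270),.082)
```

```text
head [0.43607675 0.00217785 0.15838955] 0.00336469956768313
ring [0.43536434 0.0034219  0.1095135 ] 0.001807175370459401
tophead [0.4356376  0.00298333 0.18762897] 0.0017843449230535862
temptop [ 0.43152254 -0.085744    0.15256577] 0.0006838913466807705
pinkTop [ 0.5191666  -0.1024035   0.17551436] 0.001517407788025803
cap [ 0.35625881 -0.17228319  0.10583375] 0.0043672708802485
hub [ 0.47399435 -0.46345078  0.14801205] 0.0021388204366407583
hub [ 0.4747 -0.4637  0.149 ]
pivot [ 0.6157 -0.3474  0.15  ]
pintop [ 0.5885 -0.2978  0.165 ]
pinmid [ 0.5881 -0.3     0.155 ]
blk [ 0.5544 -0.3828  0.144 ]
blk [ 0.5814 -0.4241  0.144 ]
blk [ 0.6326 -0.3748  0.144 ]
blk [ 0.5986 -0.3363  0.144 ]
bore [ 0.5917 -0.3668  0.144 ]
beakrim [ 0.4622 -0.3056  0.11  ]
rimside [ 0.4303 -0.2994  0.11  ]
rimside [ 0.4958 -0.3122  0.11  ]
liq [ 0.4575 -0.3283  0.024 ]
scene rim [ 0.46097917 -0.31699738  0.11      ] [array([ 0.488, -0.299,  0.11 ]), array([ 0.433, -0.336,  0.11 ])]
well far [ 0.4286 -0.0029  0.082 ]
well near [ 0.4307 -0.0923  0.082 ]
```

Call:
drive_tool --pt "-0.8 0 -0.23 0 0 0 1" --pt "-0.8 0 -0.23 0 0 0 1" --pt "-0.8 0 -0.23 0 0 0 1" --pt "-0.8 0 -0.23 0 0 0 1" --pt "-0.8 0 -0.23 0 0 0 1" --pt "-0.8 0 -0.23 0 0 0 1" --pt "-0.8 0 -0.23 0 0 0 1" --pt "-0.8 0 -0.23 0 0 0 1" --pt "-0.8 0 -0.23 0 0 0 1" --pt "0 0 0 0 -1 0 1" --pt "0 0 0 0 -1 0 1" --pt "0 0 0 0 0 0 1"

```text
clock: 1.65
position: [0.5315, -0.4168, 0.4044]
eef_rot: [0.24, -0.24, 0.665, -0.665]
contact_force: [-1.2, -1.0, -1.2]
opening: 1.001
```

Run:
```python
from h import *
import pickle
s=monitor.sense();pickle.dump(s,open('w1.pkl','wb'))
cv2.imwrite('pics/w1.png',get_image('wrist')[:,:,::-1]);print(s['position'],rot(s['eef_rot']).round(3),s['contact_force'],s['q'])
print('stand',plane('scene',365,293,0))
for P in [(.534,-.414,.133),(.590,-.368,.144),(.474,-.4635,.149),(.461,-.314,.11)]:print(proj('wrist',P,s))
```

```text
[ 0.53146082 -0.41676612  0.40440827] [[-0.77  -0.     0.638]
 [-0.638  0.    -0.77 ]
 [-0.    -1.    -0.001]] [-1.1755719  -0.99400075 -1.17353697] [ 0.64948769  0.43008508 -0.10866946  1.59588358  0.04996972  1.1188167
 -0.35008733]
stand [ 0.27599161 -0.30769946  0.        ]
(np.float64(320.9902834824667), np.float64(241.98788578299633))
(np.float64(321.24528961800206), np.float64(136.69013295889982))
(np.float64(320.88301818947264), np.float64(350.1905892888668))
(np.float64(167.26974583679163), np.float64(225.28737649275953))
```

View pics/w1.png

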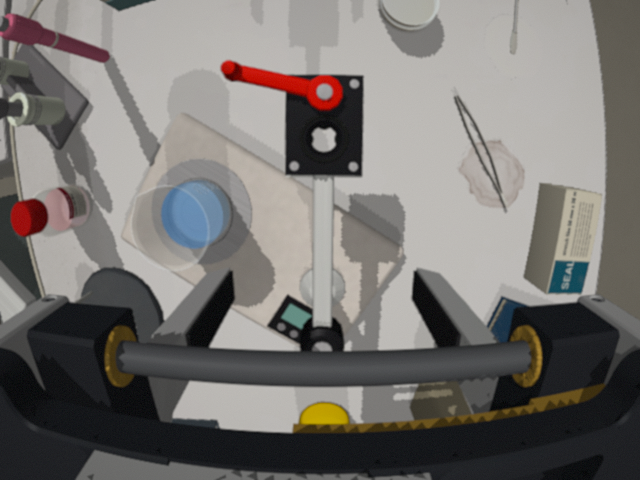

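Run:
```python
from h import *
import pickle
s=pickle.load(open('w1.pkl','rb'))
im=cv2.imread('pics/w1.png');crop(im,110,150,270,290,5,'w1b.png');crop(im,210,50,380,190,4.5,'w1h.png')
```

```text
(no output)
```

View pics/w1b.png

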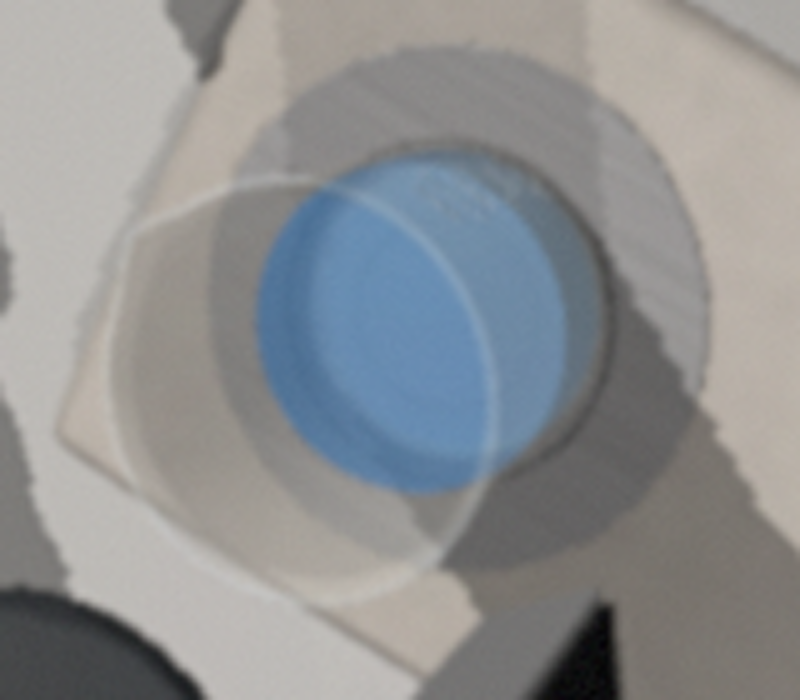

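View pics/w1h.png

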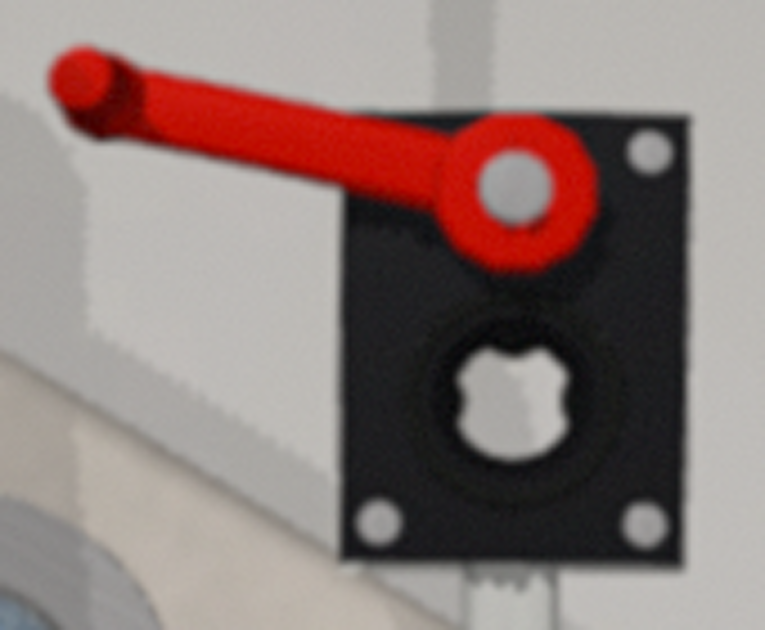

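Run:
```python
from h import *
import pickle
from scipy.optimize import least_squares
s=pickle.load(open('w1.pkl','rb'))
def fit(P):
    r=least_squares(lambda v:np.hypot(P[:,0]-v[0],P[:,1]-v[1])-v[2],[*P.mean(0),.04]);return r.x.round(4),r.fun.round(4)
B=lambda x,y:(110+x/5,150+y/5)
H=lambda x,y:(210+x/4.5,50+y/4.5)
rim=np.array([plane('wrist',*B(*p),.110,s)[:2] for p in [(497,400),(450,270),(380,205),(330,187),(340,606),(440,552),(108,370),(160,510),(240,588)]])
print('rim',*fit(rim))
pl=np.array([plane('wrist',*B(*p),.022,s)[:2] for p in [(460,45),(710,310),(600,115),(650,490),(500,572),(210,290),(300,80)]]);print('plate',*fit(pl))
bot=np.array([plane('wrist',*B(*p),.024,s)[:2] for p in [(612,310),(450,137),(570,215),(590,400),(540,465)]]);print('bot',*fit(bot))
print('bore',plane('wrist',*H(513,400),.144,s))
C=np.array([plane('wrist',*H(*p),.144,s)[:2] for p in[(343,115),(692,118),(683,567),(340,560)]]);print(C.round(4),C.mean(0))
print('piv',plane('wrist',*H(516,188),.152,s)); print('pin',plane('wrist',*H(82,77),.165,s))
print('hub',plane('wrist',322,344,.149,s))
```

```text
rim [ 0.4591 -0.3172  0.0349] [-0.0001 -0.0001  0.0002 -0.      0.0006 -0.0005  0.0004 -0.0011  0.0006]
plate [ 0.4542 -0.316   0.0558] [ 0.      0.0009 -0.0021  0.0004  0.     -0.0014  0.0023]
bot [ 0.4532 -0.315   0.0374] [ 0.0009  0.0002 -0.0006 -0.0005  0.0001]
bore [ 0.59002672 -0.37026404  0.144     ]
[[ 0.6069 -0.325 ]
 [ 0.6382 -0.3634]
 [ 0.5872 -0.4044]
 [ 0.5565 -0.3657]] [ 0.59720767 -0.36461422]
piv [ 0.61303772 -0.35171466  0.152     ]
pin [ 0.58823311 -0.29762893  0.165     ]
hub [ 0.4786415  -0.46072514  0.149     ]
```

Call:
drive_tool --pt "-0.07 0.6 0 0 0 0 1" --pt "0 0.6 0 0 0 0 1" --pt "0 0.4 0 0 0 0 1" --pt "0 0.16 0 0 0 0 1" --pt "0 0 0 0 0 0 -1" --pt "0 0 0 0 0 0 -1" --pt "0 0 0 0 0 0 -1" --pt "0 0 0 0 0 0 -1" --pt "0 0 0 0 0 0 -1" --pt "0 0 0 0 0 0 -1" --force 25

```text
clock: 2.95
position: [0.5342, -0.4145, 0.3167]
eef_rot: [0.24, -0.24, 0.665, -0.665]
contact_force: [0.6, 0.1, -0.2]
opening: 0.4
```

Call:
drive_tool --pt "0 0 0 0 0 0 -1" --pt "0 0 0 0 0 0 -1" --pt "0 0 0 0 0 0 -1" --pt "0 0 0 0 0 0 -1" --pt "0 0 0 0 0 0 -1"

```text
clock: 3.58
position: [0.5342, -0.4144, 0.3167]
eef_rot: [0.24, -0.24, 0.665, -0.665]
contact_force: [-0.3, 1.7, 1.7]
opening: 0.148
```

Call:
drive_tool --pt "0.002 0 -0.071 0 -0.26 0 -1" --pt "0.002 0 -0.071 0 -0.26 0 -1" --pt "0.002 0 -0.071 0 -0.26 0 -1" --pt "0.002 0 -0.071 0 -0.26 0 -1" --pt "0.002 0 -0.071 0 -0.26 0 -1" --pt "0.002 0 -0.071 0 -0.26 0 -1" --pt "0.002 0 -0.071 0 -0.26 0 -1" --pt "0.002 0 -0.071 0 -0.26 0 -1" --pt "0.002 0 -0.071 0 -0.26 0 -1" --pt "0.002 0 -0.071 0 -0.26 0 -1" --pt "0.002 0 -0.071 0 -0.26 0 -1"

```text
clock: 4.95
position: [0.5038, -0.3917, 0.3167]
eef_rot: [-0.398, 0.397, -0.584, 0.585]
contact_force: [8.7, -1.0, -7.7]
opening: 0.146
```

Call:
drive_tool --pt "0.002 0 -0.071 0 -0.26 0 -1" --pt "0.002 0 -0.071 0 -0.26 0 -1" --pt "0.002 0 -0.071 0 -0.26 0 -1" --pt "0.002 0 -0.071 0 -0.26 0 -1" --pt "0.002 0 -0.071 0 -0.26 0 -1" --pt "0.002 0 -0.071 0 -0.26 0 -1" --pt "0.002 0 -0.071 0 -0.26 0 -1" --pt "0.002 0 -0.071 0 -0.26 0 -1" --pt "0.002 0 -0.071 0 -0.26 0 -1" --pt "0.002 0 -0.071 0 -0.26 0 -1" --pt "0.002 0 -0.071 0 -0.26 0 -1" --pt "0 0 0 0 0 0 -1"

```text
clock: 6.45
position: [0.4652, -0.3862, 0.3166]
eef_rot: [0.53, -0.529, 0.468, -0.469]
contact_force: [4.5, 4.7, -1.5]
opening: 0.145
```

Run:
```python
from h import *
import pickle
s=monitor.sense();pickle.dump(s,open('w2.pkl','wb'))
cv2.imwrite('pics/w2.png',get_image('wrist')[:,:,::-1]);cv2.imwrite('pics/s3.png',get_image('side')[:,:,::-1]);print(s['position'],rot(s['eef_rot']).round(3),s['contact_force'])
d=s['position'][:2]-np.array([.474,-.464]);print(np.degrees(np.arctan2(d[1],d[0])),np.hypot(*d))
crop(cv2.imread('pics/s3.png'),290,150,450,310,3.7,'s3c.png')
```

```text
[ 0.46521883 -0.38623904  0.31664012] [[ 0.122  0.001  0.993]
 [-0.993  0.001  0.122]
 [-0.001 -1.     0.002]] [ 4.45353183  4.7172264  -1.48288179]
96.44284057184946 0.07825519746158509
```

View pics/w2.png

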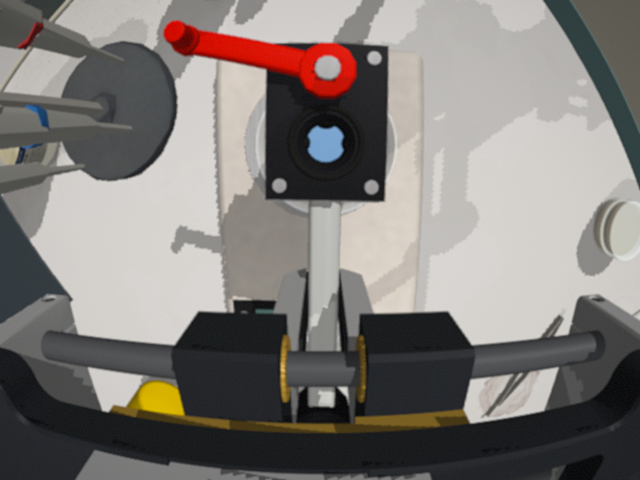

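View pics/s3c.png

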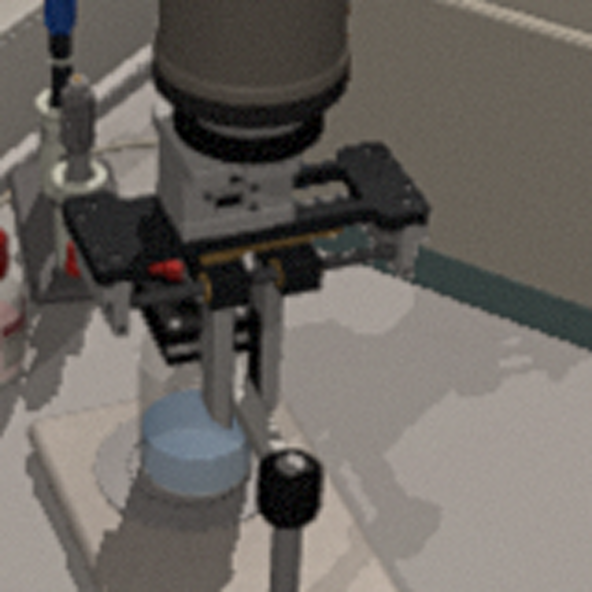

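Run:
```python
from h import *
im=cv2.imread('pics/w2.png');im=cv2.convertScaleAbs(im,alpha=1.3);crop(im,235,20,415,220,4,'w2c.png')
```

```text
(no output)
```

View pics/w2c.png

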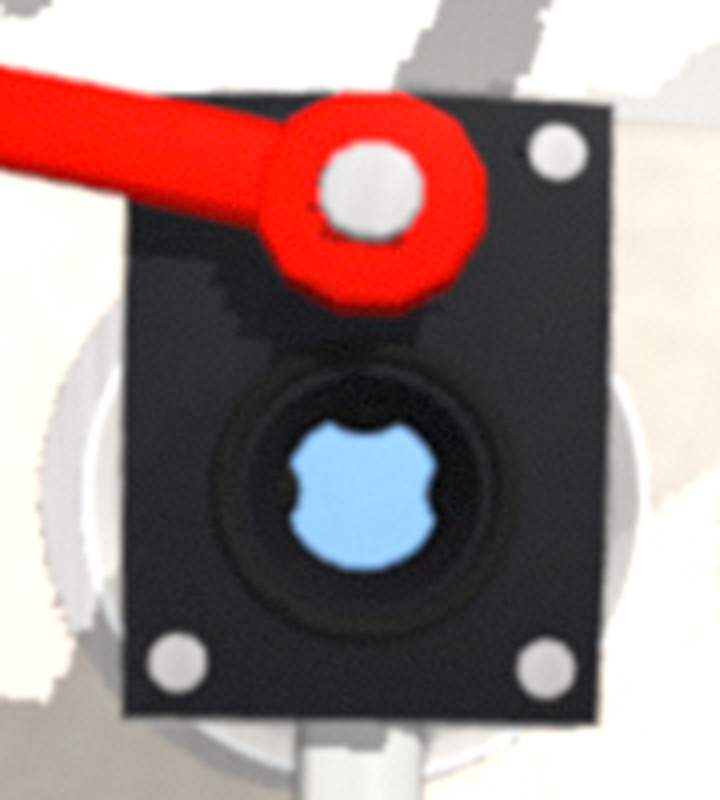

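```bash
cat >> h.py <<'E'
from scipy.optimize import least_squares
def fit(P):
    P=np.array(P);r=least_squares(lambda v:np.hypot(P[:,0]-v[0],P[:,1]-v[1])-v[2],[*P.mean(0),.04]);return r.x.round(4),r.fun.round(4)
E
python3 - <<'E'
from h import *
import pickle
s=pickle.load(open('w2.pkl','rb'))
W=lambda x,y:(235+x/4,20+y/4)
g=lambda L,z:[plane('wrist',*W(*p),z,s)[:2] for p in L]
print('rim',*fit(g([(648,490),(615,380),(625,600),(85,490),(117,372),(112,600),(250,762),(515,742)],.110)))
print('bore',*fit(g([(215,490),(510,490),(363,348),(363,643)],.144)))
c=np.array(g([(128,100),(612,105),(598,722),(125,716)],.144));print(c.round(4));d=c[0]-c[3]+c[1]-c[2];print(np.degrees(np.arctan2(d[1],d[0])))
print('piv',*g([(371,188)],.152),'pin',plane('wrist',178,34,.165,s))
E
```

```text
rim [ 0.4592 -0.3168  0.0352] [ 0.0003 -0.0001 -0.0005  0.0002  0.0004 -0.0011  0.0006  0.0002]
bore [ 0.4582 -0.3159  0.0151] [-0.0001 -0.0001  0.0001  0.0001]
[[ 0.4292 -0.2768]
 [ 0.4786 -0.2711]
 [ 0.4855 -0.336 ]
 [ 0.4364 -0.3414]]
96.204214595213
piv [ 0.45527502 -0.28564967] pin [ 0.39827582 -0.27881624  0.165     ]
```

Run:
```python
from h import *
print(two(ray('side',270,178),ray('scene',359,171)))
print(two(ray('side',262,166),ray('scene',353,180)))
print(two(ray('side',262,166),ray('scene',383,170)))
for P in [(.26,-.31,.25),(.30,-.31,.25),(.28,-.35,.25)]: print(proj('scene',P),proj('side',P))
```

```text
(array([ 0.31521075, -0.31218049,  0.28680573]), np.float64(0.0009896407931625415))
(array([ 0.30471305, -0.26256033,  0.2842788 ]), np.float64(0.002769333908207337))
(array([ 0.28353166, -0.31657446,  0.30561922]), np.float64(0.042793194001325224))
(np.float64(381.0433265101038), np.float64(193.08558415457784)) (np.float64(242.0390760497765), np.float64(196.86240296525915))
(np.float64(363.65971831837527), np.float64(189.12783298679165)) (np.float64(262.8728542596938), np.float64(194.62525223174597))
(np.float64(380.1377130259457), np.float64(185.56425284185156)) (np.float64(254.60388926859216), np.float64(207.47436007647565))
```

Call:
drive_tool --pt "0 0 0 0 0 0 -0.3" --pt "0 0 0 0 0 0 -0.3" --pt "0 0 0 0 0 0 -0.3" --pt "0 -0.5 0 0 0 0 -0.3" --pt "0 -0.6 0 0 0 0 -0.3" --pt "0 -0.6 0 0 0 0 -0.3" --pt "0 -0.3 0 0 0 0 -0.3" --pt "0 0 0 0 0 0 -1"

```text
clock: 7.55
position: [0.4645, -0.3873, 0.4172]
eef_rot: [-0.529, 0.529, -0.469, 0.47]
contact_force: [0.2, 0.7, -0.7]
opening: 0.277
```

Run:
```python
from h import *
import pickle
s=monitor.sense();pickle.dump(s,open('w3.pkl','wb'))
print(s['position'],s['q'].round(2),s['contact_force'],s['opening'])
cv2.imwrite('pics/w3.png',get_image('wrist')[:,:,::-1]);cv2.imwrite('pics/c3.png',get_image('scene')[:,:,::-1])
cv2.imwrite('pics/s4.png',get_image('side')[:,:,::-1])
```

```text
[ 0.46452081 -0.38726711  0.41720711] [ 0.87  0.32 -0.35  1.74  0.12  1.1   0.6 ] [ 0.22307561  0.71383658 -0.73797431] 0.27658765573937
```

View pics/w3.png

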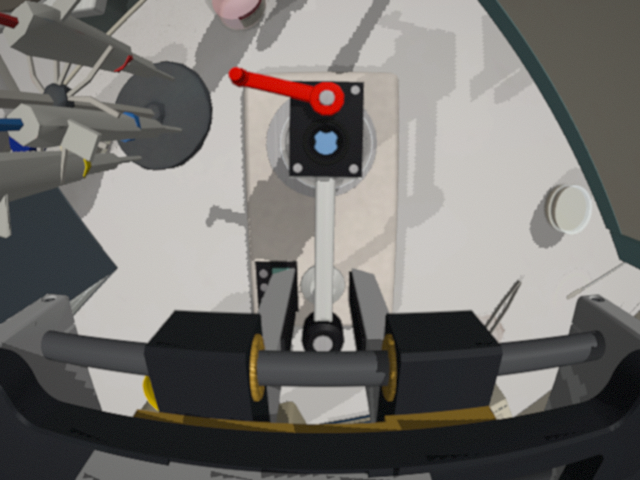

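View pics/s4.png

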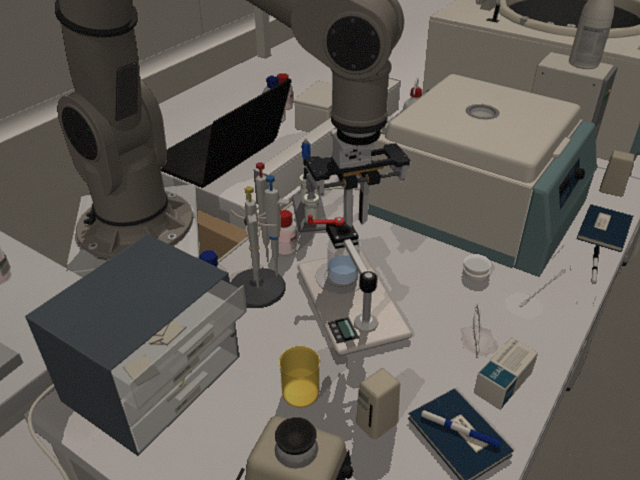

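Call:
drive_tool --pt "0 0 0 0 0.97 0 -1" --pt "0 0 0 0 0.97 0 -1" --pt "0 0 0 0 0.97 0 -1" --pt "0 0 0 0 0.97 0 -1" --pt "0 0 0 0 0.97 0 -1" --pt "0 0 0 0 0.97 0 -1" --pt "0 0 0 0 0.97 0 -1" --pt "0 0 0 0 0.97 0 -1" --pt "0 0 0 0 0.97 0 -1" --pt "0 0 0 0 0.97 0 -1"

```text
clock: 8.95
position: [0.4643, -0.3871, 0.4154]
eef_rot: [-0.003, 0.002, 0.707, -0.707]
contact_force: [0.2, -0.7, -0.3]
opening: 0.006
```

Run:
```python
from h import *
import pickle
s=pickle.load(open('w3.pkl','rb'))
im=cv2.imread('pics/w3.png');crop(cv2.convertScaleAbs(im,alpha=1.3),220,50,400,220,4.4,'w3c.png')
s=monitor.sense();print(s['position'],rot(s['eef_rot']).round(3),s['opening'],s['q'].round(2))
```

```text
[ 0.46433935 -0.38707926  0.41538514] [[-1.    -0.002 -0.007]
 [ 0.007  0.001 -1.   ]
 [ 0.002 -1.    -0.001]] 0.005975798996811818 [ 0.65  0.31 -0.07  1.75  0.02  1.09 -1.01]
```

View pics/w3c.png

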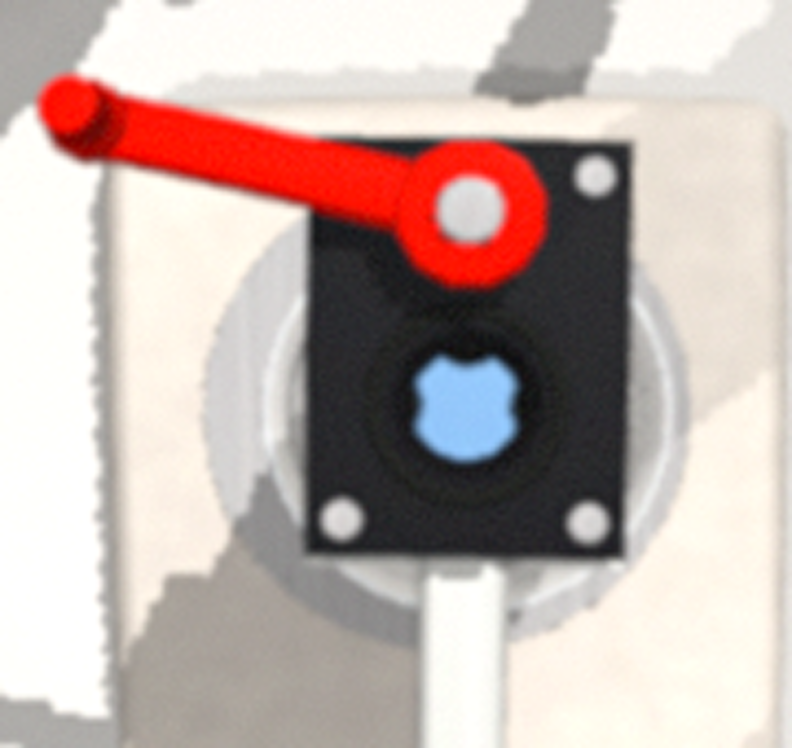

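Run:
```python
from h import *
import pickle
s=pickle.load(open('w3.pkl','rb'))
W=lambda x,y:(220+x/4.4,50+y/4.4)
g=lambda L,z:[plane('wrist',*W(*p),z,s)[:2] for p in L]
print('rim',*fit(g([(676,410),(655,305),(265,410),(285,310),(340,573),(605,572)],.110)))
print('bore',*fit(g([(368,410),(563,410),(466,313),(466,507)],.144)))
c=np.array(g([(310,138),(632,143),(623,556),(307,552)],.144));d=c[0]-c[3]+c[1]-c[2];print(np.degrees(np.arctan2(d[1],d[0])))
print('piv',*g([(470,209)],.152),'pin',*g([(71,106)],.165))
```

```text
rim [ 0.4604 -0.3146  0.0366] [-0.0008  0.0005 -0.0006  0.0004  0.0002  0.0003]
bore [ 0.4591 -0.315   0.015 ] [-0. -0.  0.  0.]
96.0685195651472
piv [ 0.4560179  -0.28485574] pin [ 0.39765234 -0.27657051]
```

Call:
drive_tool --pt "0.45 0 -0.5 0 0 0 -1" --pt "0.45 0 -0.5 0 0 0 -1" --pt "0.45 0 -0.5 0 0 0 -1" --pt "0 0.6 0 0 0 0 -1" --pt "0 0.5 0 0 0 0 -1" --pt "0 0.19 0 0 0 0 -1" --pt "0 0 0 0 0 0 -1"

```text
clock: 9.82
position: [0.3971, -0.312, 0.3516]
eef_rot: [-0.001, 0.0, 0.707, -0.707]
contact_force: [-0.0, 0.3, -0.7]
opening: 0.009
```

Run:
```python
from h import *
s=monitor.sense();print(s['position'],s['contact_force'])
cv2.imwrite('pics/s5.png',get_image('side')[:,:,::-1]);cv2.imwrite('pics/w5.png',get_image('wrist')[:,:,::-1])
crop(cv2.imread('pics/s5.png'),240,100,440,250,4,'s5c.png')
```

```text
[ 0.39706995 -0.31201239  0.35157346] [-0.02882693  0.31893308 -0.7289125 ]
```

View pics/s5c.png

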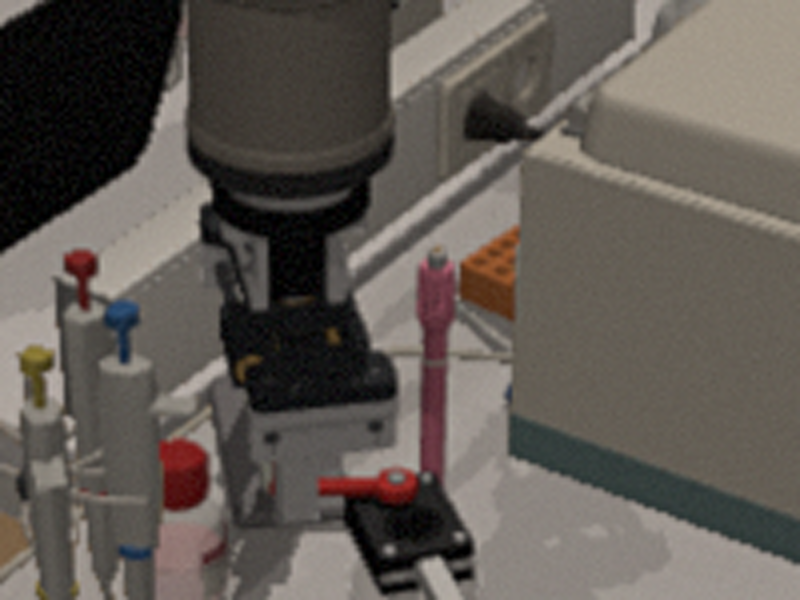

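View pics/w5.png

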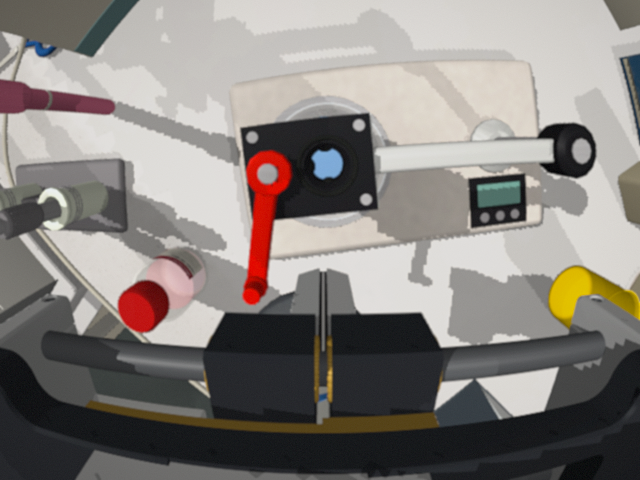

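Call:
drive_tool --pt "-0.02 0 -0.25 0 0 0 -1" --pt "-0.02 0 -0.25 0 0 0 -1" --pt "-0.02 0 -0.25 0 0 0 -1" --pt "-0.05 0 -0.17 0 0 0 -1" --pt "-0.05 0 -0.17 0 0 0 -1" --pt "-0.1 0 -0.13 0 0 0 -1" --pt "-0.1 0 -0.13 0 0 0 -1" --pt "-0.1 0 -0.07 0 0 0 -1" --pt "-0.1 0 -0.07 0 0 0 -1" --pt "0 0 0 0 0 0 -1"

```text
clock: 11.18
position: [0.4256, -0.2373, 0.3521]
eef_rot: [-0.0, 0.0, 0.707, -0.707]
contact_force: [-1.0, -0.8, -0.1]
opening: 0.002
```

Run:
```python
from h import *
s=monitor.sense();print(s['position'],s['contact_force'])
cv2.imwrite('pics/w6.png',get_image('wrist')[:,:,::-1])
```

```text
[ 0.4256067  -0.23730172  0.35208382] [-1.0207857  -0.7845047  -0.14957553]
```

View pics/w6.png

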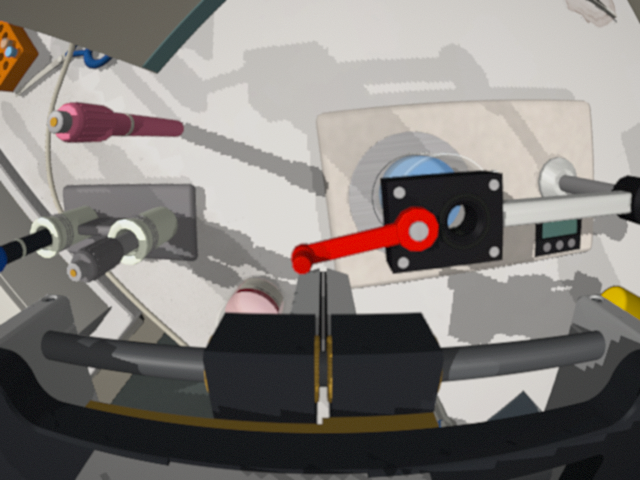

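Call:
drive_tool --pt "-0.06 0 -0.02 0 0 0 -1" --pt "-0.06 0 -0.02 0 0 0 -1" --pt "-0.06 0 -0.02 0 0 0 -1" --pt "0 0 0 0 0 0 -1"

```text
clock: 11.72
position: [0.4343, -0.2346, 0.3521]
eef_rot: [-0.001, 0.001, 0.707, -0.707]
contact_force: [-2.2, -1.1, -0.2]
opening: 0.005
```

Run:
```python
from h import *
s=monitor.sense();print(s['position'],s['contact_force'])
cv2.imwrite('pics/w7.png',get_image('wrist')[:,:,::-1])
W=lambda u,v,z:plane('wrist',u,v,z,s)
im=cv2.imread('pics/w7.png');crop(im,250,160,530,340,2.8,'w7c.png')
```

```text
[ 0.43432794 -0.23462844  0.35209893] [-2.23403716 -1.07475877 -0.24128046]
```

View pics/w7c.png

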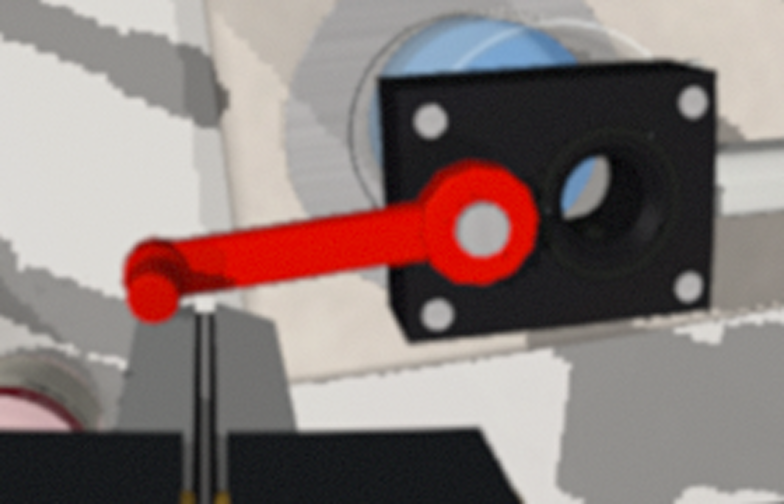

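Call:
drive_tool --pt "-0.03 0 0 0 0 0 -1" --pt "-0.03 0 0 0 0 0 -1" --pt "0 0 0 0 0 0 -1"

```text
clock: 12.15
position: [0.4373, -0.2344, 0.3521]
eef_rot: [-0.001, 0.001, 0.707, -0.707]
contact_force: [-3.8, 0.9, -0.8]
opening: 0.004
```

Call:
drive_tool --pt "-0.03 0 0 0 0 0 -1" --pt "-0.03 0 0 0 0 0 -1" --pt "0 0 0 0 0 0 -1"

```text
clock: 12.52
position: [0.4404, -0.2344, 0.3521]
eef_rot: [-0.001, 0.001, 0.707, -0.707]
contact_force: [-2.8, 4.0, 0.8]
opening: 0.008
```

Run:
```python
from h import *
s=monitor.sense();print(s['position'],s['contact_force'])
cv2.imwrite('pics/w8.png',get_image('wrist')[:,:,::-1])
im=cv2.imread('pics/w8.png');crop(im,250,160,530,340,2.8,'w8c.png')
```

```text
[ 0.44039654 -0.2343962   0.35213966] [-2.783025    4.01540143  0.76470062]
```

View pics/w8c.png

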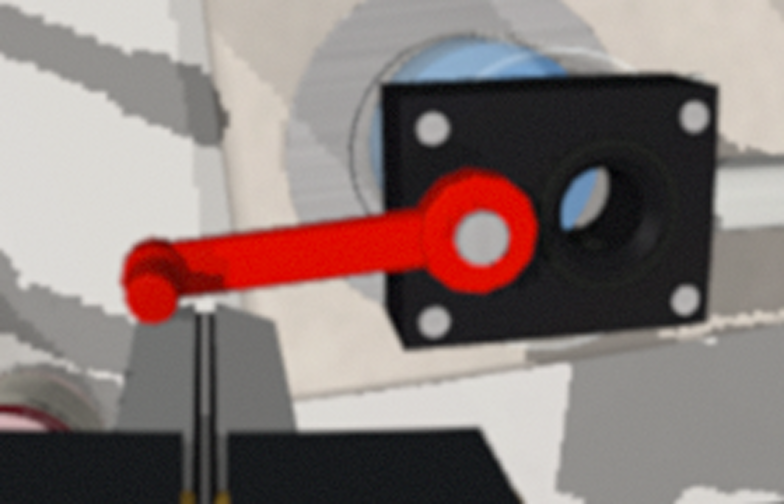

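Call:
drive_tool --pt "0.2 0 0 0 0 0 -1" --pt "0 -0.7 0 0 0 0 -1" --pt "0 -0.7 0 0 0 0 -1" --pt "-0.3 0 0.8 0 -0.97 0 -1" --pt "0 0 0 0 -0.97 0 -1" --pt "0 0 0 0 -0.97 0 -1" --pt "0 0 0 0 -0.97 0 -1" --pt "0 0 0 0 -0.97 0 -0.5" --pt "0 0 0 0 -0.97 0 -0.3" --pt "0 0 0 0 -0.97 0 -0.3" --pt "0 0 0 0 -0.97 0 -0.3" --pt "0 0 0 0 -0.97 0 -0.3"

```text
clock: 14.08
position: [0.4448, -0.2748, 0.4225]
eef_rot: [-0.489, 0.489, -0.51, 0.511]
contact_force: [-0.5, 0.3, 0.3]
opening: 0.352
```

Call:
drive_tool --pt "0.8 0 -0.07 0 -0.97 0 -0.3" --pt "0.8 0 0.1 0 0 0 -0.3" --pt "0.6 0 0 0 0 0 -0.3" --pt "0 0 0 0 0 0 -0.3"

```text
clock: 14.58
position: [0.4523, -0.3854, 0.422]
eef_rot: [-0.528, 0.529, -0.47, 0.47]
contact_force: [0.0, -0.2, -0.1]
opening: 0.349
```

Run:
```python
from h import *
import pickle
s=monitor.sense();pickle.dump(s,open('w9.pkl','wb'))
print(s['position'],rot(s['eef_rot']).round(3),s['contact_force'],s['opening'])
im=get_image('wrist')[:,:,::-1].copy();cv2.imwrite('pics/w9.png',im)
```

```text
[ 0.45232576 -0.38541278  0.42195408] [[ 0.117  0.     0.993]
 [-0.993 -0.001  0.117]
 [ 0.001 -1.     0.   ]] [ 0.01694776 -0.24591193 -0.13114717] 0.3490128134886926
```

View pics/w9.png

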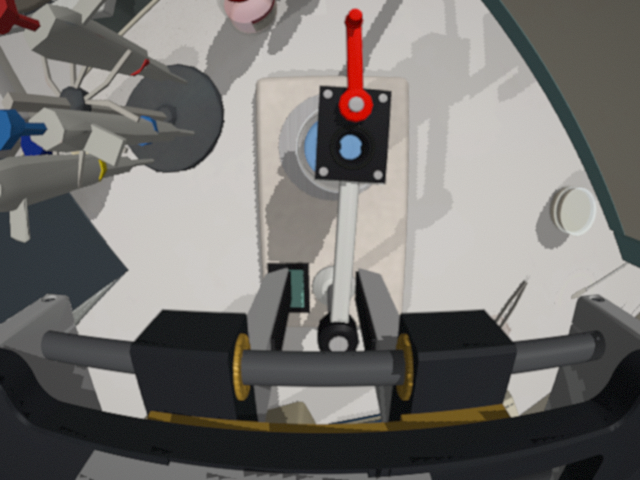

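Run:
```python
from h import *
crop(cv2.convertScaleAbs(cv2.imread('pics/w9.png'),alpha=1.3),280,0,420,220,2.7,'t.png')
crop(cv2.convertScaleAbs(cv2.imread('pics/w9.png'),alpha=1.3),285,75,405,205,4.6,'w9c.png')
```

```text
(no output)
```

View pics/w9c.png

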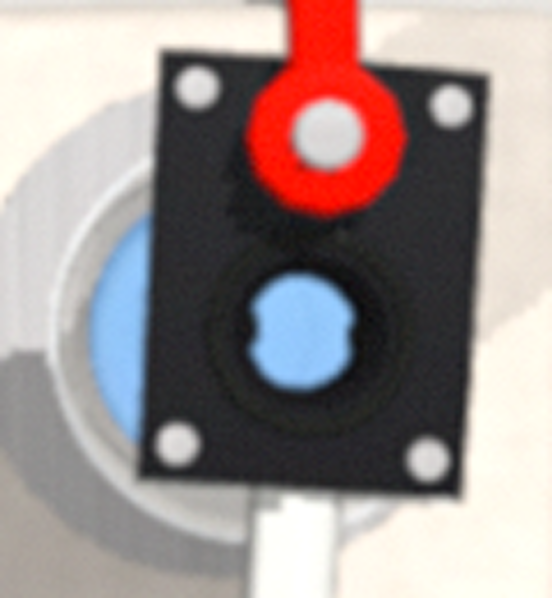

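Run:
```python
from h import *
import pickle
s=pickle.load(open('w9.pkl','rb'))
W=lambda x,y:(285+x/4.6,75+y/4.6)
g=lambda L,z:[plane('wrist',*W(*p),z,s)[:2] for p in L]
print('bore',*fit(g([(205,330),(408,335),(310,235),(302,437)],.144)))
print('rim',*fit(g([(50,310),(75,410),(130,490),(240,540),(80,230),(145,162),(380,520)],.110)))
c=np.array(g([(163,50),(489,73),(461,496),(138,478)],.144));d=c[0]-c[3]+c[1]-c[2];print(np.degrees(np.arctan2(d[1],d[0])))
p=plane('wrist',*W(328,135),.152,s);q=plane('wrist',354,17,.165,s);print(p,q,np.degrees(np.arctan2(*(q-p)[[1,0]])))
```

```text
bore [ 0.4644 -0.3155  0.0153] [-0. -0.  0.  0.]
rim [ 0.4613 -0.3153  0.0368] [ 0.0012 -0.0005 -0.0002 -0.0004  0.0002 -0.0007  0.0005]
93.46117234323464
[ 0.4632062  -0.28574631  0.152     ] [ 0.45421509 -0.22874952  0.165     ] 98.9644077328749
```

Call:
drive_tool --pt "0.06 0 0.34 0 0.32 0 0" --pt "0 0.6 0 0 0 0 0" --pt "0 0.6 0 0 0 0 0" --pt "0 0.6 0 0 0 0 0" --pt "0 0.32 0 0 0 0 0" --pt "0 0 0 0 0 0 -1" --pt "0 0 0 0 0 0 -1" --pt "0 0 0 0 0 0 -1" --pt "0 0 0 0 0 0 -1" --pt "0 0 0 0 0 0 -1" --pt "0 0 0 0 0 0 -1"

```text
clock: 16.0
position: [0.4697, -0.3846, 0.3169]
eef_rot: [-0.515, 0.516, -0.484, 0.484]
contact_force: [-6.5, 0.9, 7.5]
opening: 0.146
```

Call:
drive_tool --pt "0 0 -0.02 0 -0.07 0 -1" --pt "0 0 -0.02 0 -0.07 0 -1" --pt "0 0 0 0 0 0 -1" --pt "0 0 0 0 0 0 -1"

```text
clock: 16.5
position: [0.4691, -0.3844, 0.3169]
eef_rot: [0.522, -0.521, 0.476, -0.478]
contact_force: [5.5, -0.2, 6.3]
opening: 0.146
```

Run:
```python
from h import *
import pickle
s=monitor.sense();pickle.dump(s,open('w10.pkl','wb'))
print(s['position'],rot(s['eef_rot']).round(3),s['contact_force'],s['opening'])
im=get_image('wrist')[:,:,::-1].copy();cv2.imwrite('pics/w10.png',im)
crop(cv2.convertScaleAbs(im,alpha=1.3),235,20,415,220,4,'w10c.png')
```

```text
[ 0.46905727 -0.38443971  0.31694911] [[ 0.089  0.002  0.996]
 [-0.996 -0.001  0.089]
 [ 0.001 -1.     0.002]] [ 5.5381919  -0.22627197  6.27742322] 0.14583213010036092
```

View pics/w10c.png

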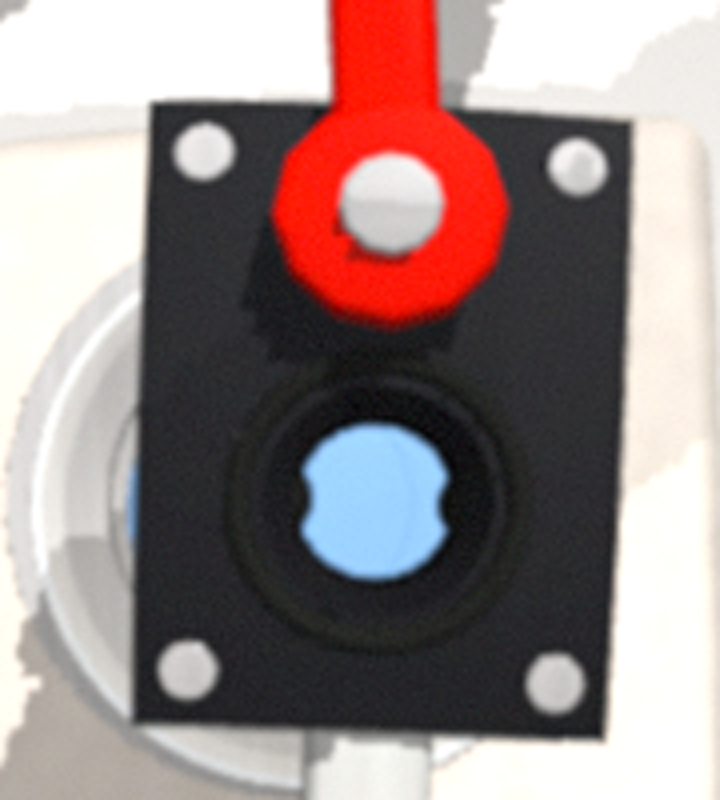

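Run:
```python
from h import *
import pickle
s=pickle.load(open('w10.pkl','rb'))
W=lambda x,y:(235+x/4,20+y/4)
g=lambda L,z:[plane('wrist',*W(*p),z,s)[:2] for p in L]
print('bore',*fit(g([(230,500),(525,505),(380,356),(373,650)],.144)))
print('rim',*fit(g([(35,500),(60,630),(140,725),(250,783),(70,370),(138,270)],.110)))
c=np.array(g([(153,102),(632,120),(605,740),(133,722)],.144));d=c[0]-c[3]+c[1]-c[2];print(np.degrees(np.arctan2(d[1],d[0])))
```

```text
bore [ 0.4661 -0.3149  0.0151] [-0.0001 -0.0001  0.0001  0.0001]
rim [ 0.4613 -0.3148  0.0379] [-0.0001  0.0006 -0.0001 -0.0002 -0.0007  0.0004]
92.99541615801125
```

Call:
drive_tool --pt "0 0 -0.035 0 -0.12 0 -1" --pt "0 0 -0.035 0 -0.12 0 -1" --pt "0 0 0 0 0 0 -1" --pt "0 0 0 0 0 0 -1"

```text
clock: 17.05
position: [0.4656, -0.3847, 0.3169]
eef_rot: [0.532, -0.531, 0.465, -0.467]
contact_force: [4.9, 0.1, 6.3]
opening: 0.146
```

Run:
```python
from h import *
import pickle
s=monitor.sense();pickle.dump(s,open('w11.pkl','wb'))
print(s['position'],s['contact_force'],s['opening'])
im=get_image('wrist')[:,:,::-1].copy();cv2.imwrite('pics/w11.png',im)
crop(cv2.convertScaleAbs(im,alpha=1.3),235,20,415,220,4,'w11c.png')
```

```text
[ 0.46557739 -0.38473283  0.31694405] [4.86458366 0.11966502 6.27238203] 0.1459031185669059
```

View pics/w11c.png

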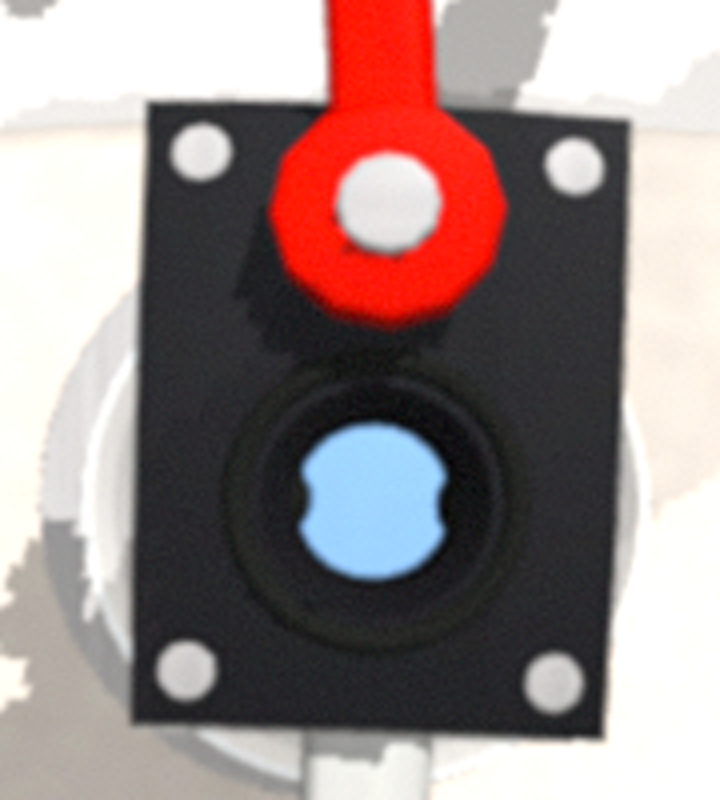

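Run:
```python
from h import *
import pickle
s=pickle.load(open('w11.pkl','rb'))
W=lambda x,y:(235+x/4,20+y/4)
g=lambda L,z:[plane('wrist',*W(*p),z,s)[:2] for p in L]
print('bore',*fit(g([(225,500),(523,505),(380,354),(372,652)],.144)))
print('rim',*fit(g([(88,490),(118,620),(185,720),(280,778),(128,340),(648,500),(630,400),(632,610)],.110)))
c=np.array(g([(150,102),(631,122),(605,740),(133,722)],.144));d=c[0]-c[3]+c[1]-c[2];print(np.degrees(np.arctan2(d[1],d[0])))
```

```text
bore [ 0.4593 -0.3154  0.0153] [-0.0001 -0.0001  0.0001  0.0001]
rim [ 0.4592 -0.3156  0.0357] [-0.0005 -0.001   0.0001  0.0008  0.001  -0.0004 -0.0001  0.0002]
95.58214773252708
```

Call:
drive_tool --pt "0 0 0 0 0 0 -0.3" --pt "0 0 0 0 0 0 -0.3" --pt "0 0 0 0 0 0 -0.3" --pt "0 -0.5 0 0 0 0 -0.3" --pt "0 -0.8 0 0 0 0 -0.3" --pt "0 -0.8 0 0 0 0 -0.3" --pt "0 -0.4 0 0 0 0 -0.3" --pt "0 0 0 0 0 0 -0.3"

```text
clock: 18.1
position: [0.4649, -0.3848, 0.4425]
eef_rot: [0.532, -0.532, 0.465, -0.467]
contact_force: [0.0, 0.3, -0.4]
opening: 0.352
```

Run:
```python
from h import *
import pickle
s=monitor.sense();pickle.dump(s,open('w12.pkl','wb'))
print(s['position'],rot(s['eef_rot']).round(3),s['contact_force'],s['opening'])
im=get_image('wrist')[:,:,::-1].copy();cv2.imwrite('pics/w12.png',im)
crop(cv2.convertScaleAbs(im,alpha=1.3),235,0,415,190,4,'w12c.png')
for a,b in [((292,82),(70,330)),((280,135),(70,330)),((190,180),(298,300)),((165,172),(298,300))]:print(two(ray('side',*a),ray('scene',*b)))
print(plane('scene',350,345,0),plane('side',250,190,0))
```

```text
[ 0.46490976 -0.3848032   0.4425057 ] [[ 0.13   0.002  0.991]
 [-0.991 -0.001  0.13 ]
 [ 0.002 -1.     0.002]] [ 0.01803565  0.32440772 -0.35799621] 0.3516581914225801
(array([0.44398135, 0.29068932, 0.20762478]), np.float64(0.004788904657923824))
(array([0.4419325 , 0.2473282 , 0.12842217]), np.float64(0.13101124089844207))
(array([ 0.20410173, -0.0058018 ,  0.14385262]), np.float64(0.12025436516639648))
(array([0.16548709, 0.02150019, 0.16544075]), np.float64(0.15838330451150723))
[ 0.21899434 -0.12165524  0.        ] [0.29493341 0.09453736 0.        ]
```

View pics/w12c.png

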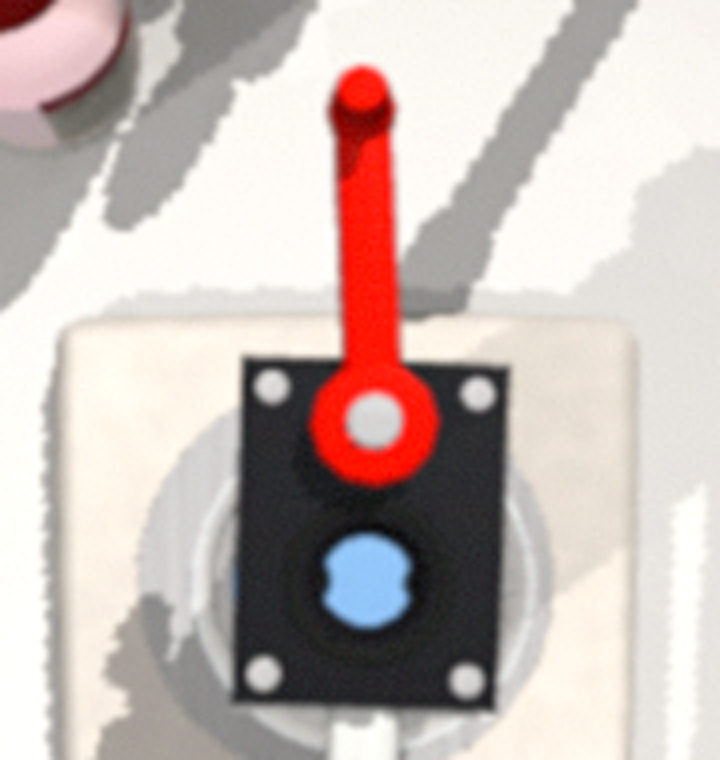

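Run:
```python
from h import *
import pickle
s=pickle.load(open('w12.pkl','rb'))
W=lambda x,y:(235+x/4,0+y/4)
g=lambda L,z:[plane('wrist',*W(*p),z,s)[:2] for p in L]
print('bore',*fit(g([(287,580),(447,583),(370,502),(365,661)],.144)))
print('rim',*fit(g([(195,570),(240,690),(300,735),(540,580),(520,490),(215,480)],.110)))
c=np.array(g([(247,358),(508,368),(494,708),(234,700)],.144));d=c[0]-c[3]+c[1]-c[2];print(np.degrees(np.arctan2(d[1],d[0])))
for zp in(.150,.153):
  p=g([(374,421)],zp)[0];q=g([(362,90)],.165)[0];e=q-p;print(p,q,np.hypot(*e),np.degrees(np.arctan2(e[1],e[0])))
```

```text
bore [ 0.4594 -0.3155  0.0149] [-0. -0.  0.  0.]
rim [ 0.4594 -0.3135  0.0365] [-0.0007 -0.0003  0.0005 -0.0002  0.      0.0006]
95.26891212059901
[ 0.45670564 -0.28602598] [ 0.44682293 -0.22801878] 0.058843040047041856 99.66866433506932
[ 0.45669831 -0.2863516 ] [ 0.44682293 -0.22801878] 0.05916283101611992 99.60870513294653
```

Call:
drive_tool --pt "0 0 0 0 0.98 0 0.3" --pt "0 0 0 0 0.98 0 0.3" --pt "0 0 0 0 0.98 0 0.3" --pt "0 0 0 0 0.98 0 0.3" --pt "0 0 0 0 0.98 0 0.3" --pt "0 0 0 0 0.98 0 0.3" --pt "0 0 0 0 0.98 0 0.3" --pt "0 0 0 0 0.98 0 0.3" --pt "0 0 0 0 0.98 0 0.3" --pt "0 0 0 0 0.93 0 0.3" --pt "0 0 0 0 0 0 0.3"

```text
clock: 19.52
position: [0.4648, -0.3845, 0.4398]
eef_rot: [-0.0, -0.001, 0.707, -0.707]
contact_force: [-0.4, 0.3, 0.2]
opening: 0.65
```

Call:
drive_tool --pt "0.058 0 -0.775 0 0 0 0.3" --pt "0.058 0 -0.775 0 0 0 0.3" --pt "0.058 0 -0.775 0 0 0 0.3" --pt "0.058 0 -0.775 0 0 0 0.3" --pt "0.058 0 -0.775 0 0 0 0.3" --pt "0.058 0 -0.775 0 0 0 0.3" --pt "0.058 0 -0.775 0 0 0 0.3" --pt "0.058 0 -0.775 0 0 0 0.3" --pt "0.058 0 -0.775 0 0 0 0.3" --pt "0.058 0 -0.775 0 0 0 0.3" --pt "0 0 0 0 0 0 0.3"

```text
clock: 20.9
position: [0.4355, 0.005, 0.4408]
eef_rot: [0.003, -0.003, 0.707, -0.707]
contact_force: [-0.2, 0.4, -0.6]
opening: 0.65
```

Run:
```python
from h import *
import pickle
s=monitor.sense();pickle.dump(s,open('w13.pkl','wb'))
print(s['position'],rot(s['eef_rot']).round(3),s['q'].round(2))
im=get_image('wrist')[:,:,::-1].copy();cv2.imwrite('pics/w13.png',im)
for P in [(.4355,.003,.189),(.4355,.003,.159),(.4355,.003,.082)]:print(proj('wrist',P,s))
```

```text
[0.43553054 0.00504776 0.44081278] [[-1.    -0.     0.008]
 [-0.008  0.    -1.   ]
 [ 0.    -1.    -0.   ]] [ 0.15  0.01 -0.31  2.05  0.    1.08 -1.72]
(np.float64(324.5571743271695), np.float64(256.0433051990992))
(np.float64(324.35949763076314), np.float64(243.99263262309174))
(np.float64(324.0014221970757), np.float64(222.32220257322692))
```

View pics/w13.png

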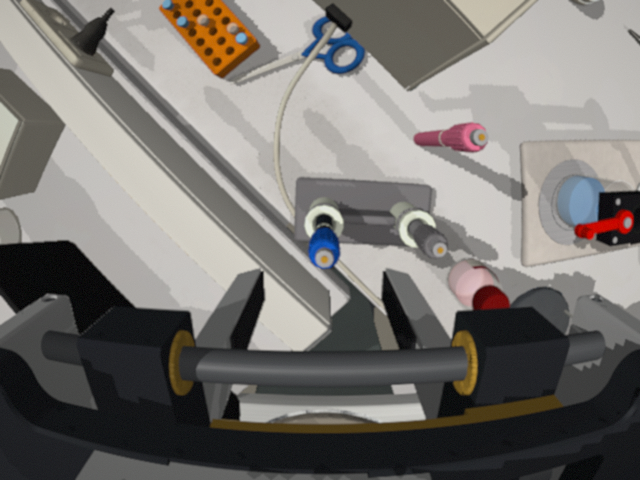

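```bash
python3 - <<'E'
from h import *
import pickle
s=pickle.load(open('w13.pkl','rb'))
for z in(.0,.05,.1,.15):
    for px in [(330,345),(345,295),(325,320),(120,130)]:
        P=plane('wrist',*px,z,s);print(z,px,P.round(3),np.round(proj('side',P)))
print(plane('wrist',323,259,.189,s),plane('wrist',323,222,.082,s))
E
python3 - <<'E'
import sys;sys.path.insert(0,'.')
from h import *
im=cv2.imread('pics/s4.png');crop(im,180,80,380,230,4,'/../pics/s4c.png')
im=cv2.imread('pics/w13.png');crop(im,180,180,400,400,3,'/../pics/w13c.png')
E
ls pics | tail -3
```

```text
0.0 (330, 345) [ 0.256 -0.007 -0.   ] [239. 213.]
0.0 (345, 295) [ 0.328 -0.024  0.   ] [267. 214.]
0.0 (325, 320) [0.293 0.    0.   ] [253. 210.]
0.0 (120, 130) [0.536 0.256 0.   ] [327. 152.]
0.05 (330, 345) [ 0.286 -0.005  0.05 ] [249. 195.]
0.05 (345, 295) [ 0.349 -0.021  0.05 ] [274. 196.]
0.05 (325, 320) [0.318 0.001 0.05 ] [261. 193.]
0.05 (120, 130) [0.532 0.226 0.05 ] [327. 142.]
0.1 (330, 345) [ 0.316 -0.004  0.1  ] [259. 177.]
0.1 (345, 295) [ 0.37  -0.017  0.1  ] [282. 177.]
0.1 (325, 320) [0.344 0.001 0.1  ] [270. 174.]
0.1 (120, 130) [0.529 0.196 0.1  ] [328. 131.]
0.15 (330, 345) [ 0.345 -0.003  0.15 ] [270. 158.]
0.15 (345, 295) [ 0.391 -0.014  0.15 ] [289. 158.]
0.15 (325, 320) [0.369 0.002 0.15 ] [279. 156.]
0.15 (120, 130) [0.525 0.166 0.15 ] [329. 119.]
[0.4334702  0.00399945 0.189     ] [0.43579939 0.00393482 0.082     ]
w9.png
w9c.png
wrist0.png
```

View pics/s4c.png

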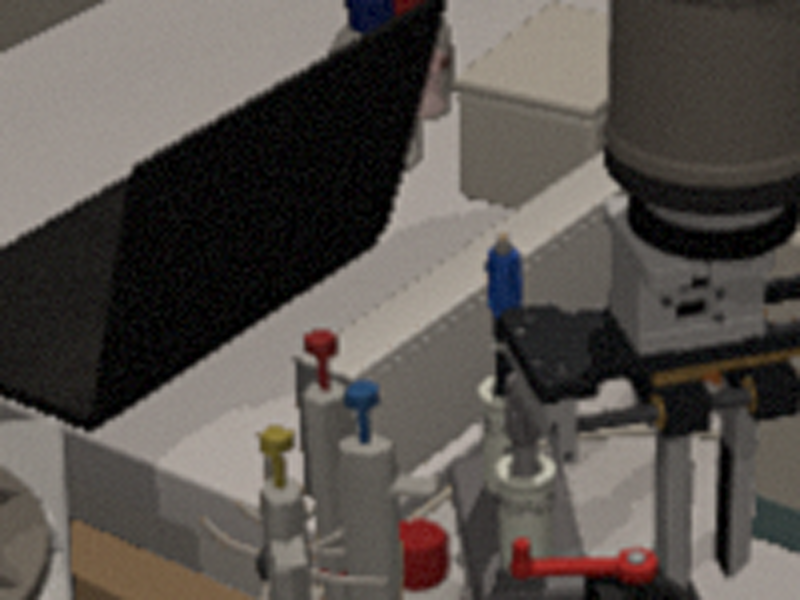

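View pics/w13c.png

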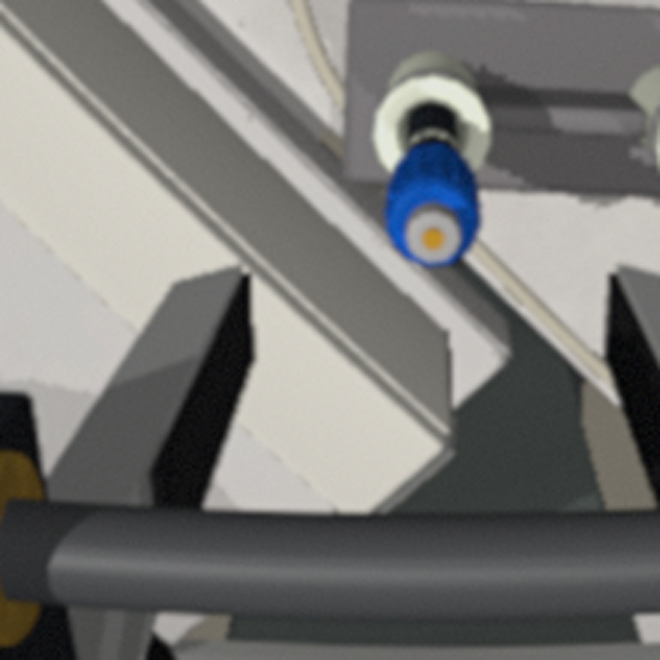

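Run:
```python
from h import *
import pickle
s=pickle.load(open('w13.pkl','rb'))
for z in(.05,.075,.1,.125,.15):
    P=plane('wrist',260,267,z,s);q=plane('wrist',331,327,z,s);print(z,P.round(3),q.round(3),np.round((np.array(proj('side',P))-[180,80])*4),np.round((np.array(proj('side',q))-[180,80])*4))
```

```text
0.05 [0.38 0.07 0.05] [ 0.31  -0.006  0.05 ] [407. 382.] [313. 458.]
0.075 [0.389 0.066 0.075] [ 0.323 -0.005  0.075] [420. 352.] [331. 421.]
0.1 [0.397 0.062 0.1  ] [ 0.336 -0.005  0.1  ] [432. 320.] [350. 384.]
0.125 [0.406 0.057 0.125] [ 0.349 -0.004  0.125] [445. 288.] [369. 346.]
0.15 [0.414 0.053 0.15 ] [ 0.363 -0.003  0.15 ] [458. 256.] [388. 308.]
```

Call:
drive_tool --pt "0.02 0.6 0.025 0 0 0 0.3" --pt "0 0.6 0 0 0 0 0.3" --pt "0 0.5 0 0 0 0 0.3" --pt "0 0.3 0 0 0 0 0.3" --pt "0 0 0 0 0 0 -1" --pt "0 0 0 0 0 0 -1" --pt "0 0 0 0 0 0 -1" --pt "0 0 0 0 0 0 -1" --pt "0 0 0 0 0 0 -1" --pt "0 0 0 0 0 0 -1" --force 25

```text
clock: 22.2
position: [0.4352, 0.0021, 0.3417]
eef_rot: [0.001, 0.0, 0.707, -0.707]
contact_force: [-0.4, 6.5, 5.8]
opening: 0.227
```

Run:
```python
from h import *
s=monitor.sense();print(s['position'],s['contact_force'],s['opening'],rot(s['eef_rot']).round(3))
for n in('wrist','side'):cv2.imwrite(f'pics/{n}14.png',get_image(n)[:,:,::-1])
```

```text
[0.43515547 0.00207245 0.34167858] [-0.39203185  6.53826525  5.7973387 ] 0.22704057669639985 [[-1.     0.001  0.   ]
 [-0.     0.001 -1.   ]
 [-0.001 -1.    -0.001]]
```

View pics/wrist14.png

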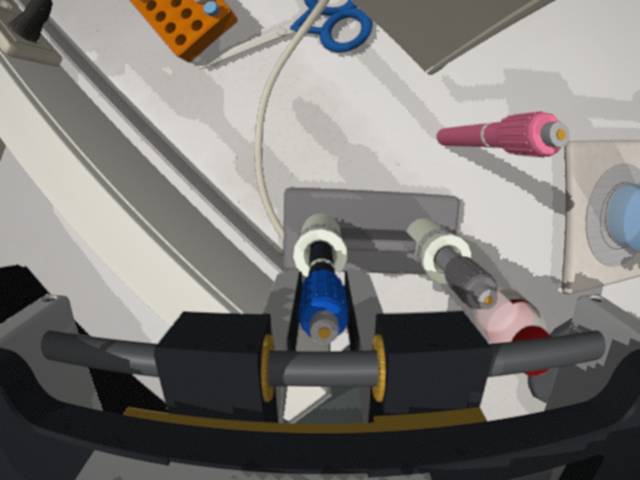

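Call:
drive_tool --pt "0 -0.2 0 0 0 0 -1" --pt "0 -0.4 0 0 0 0 -1" --pt "0 -0.4 0 0 0 0 -1" --pt "0 -0.5 0 0 0 0 -1" --pt "0 -0.5 0 0 0 0 -1" --pt "0 -0.6 0 0 0 0 -1" --pt "0 -0.6 0 0 0 0 -1" --pt "0 -0.6 0 0 0 0 -1" --pt "0 -0.2 0 0 0 0 -1"

```text
clock: 23.42
position: [0.4349, 0.0014, 0.5424]
eef_rot: [-0.001, -0.001, -0.707, 0.707]
contact_force: [0.1, -0.3, -2.3]
opening: 0.228
```

Run:
```python
from h import *
s=monitor.sense();print(s['position'],s['contact_force'],s['opening'],rot(s['eef_rot']).round(3))
for n in('wrist','side','scene'):cv2.imwrite(f'pics/{n}15.png',get_image(n)[:,:,::-1])
```

```text
[0.43487832 0.00141906 0.54243325] [ 0.0802266  -0.30179937 -2.32392803] 0.22806086917623591 [[-1.     0.002 -0.   ]
 [ 0.    -0.    -1.   ]
 [-0.002 -1.     0.   ]]
```

View pics/wrist15.png

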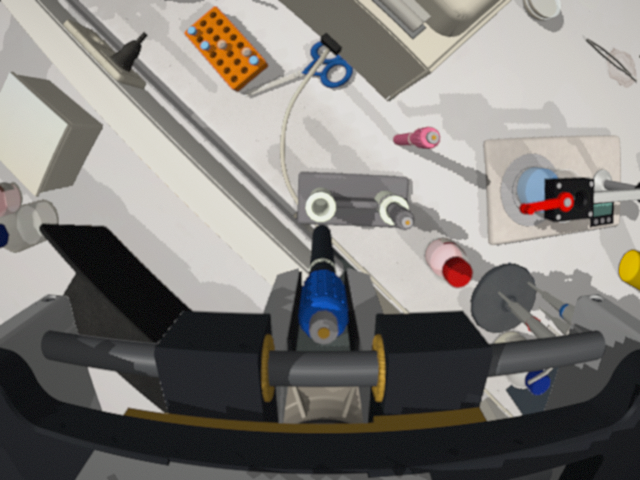

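View pics/side15.png

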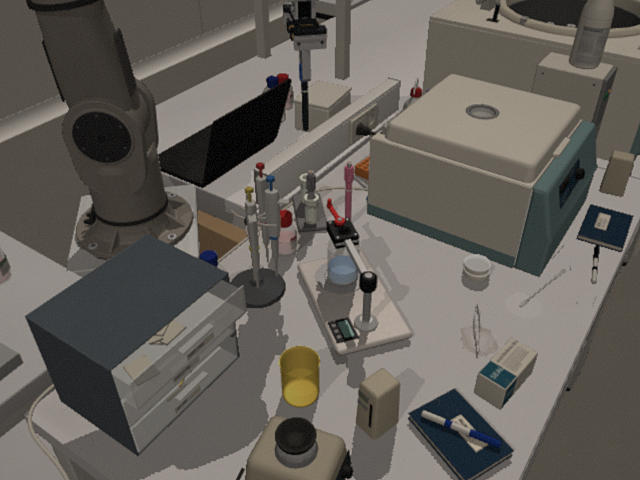

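View pics/scene15.png

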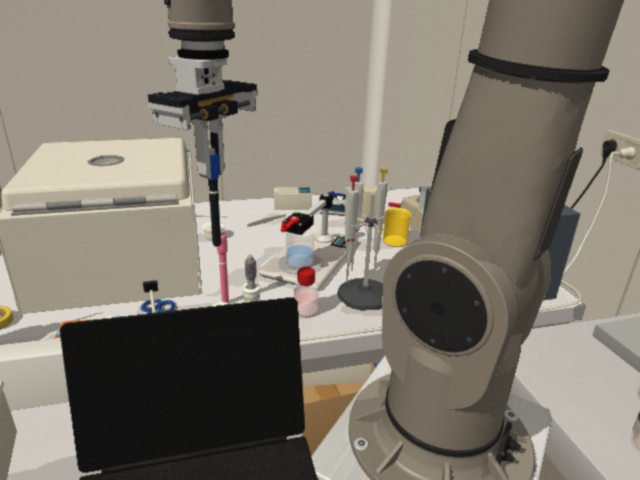

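Run:
```python
from h import *
a=cv2.imread('pics/side15.png')[20:140,265:345];b=cv2.imread('pics/scene15.png')[120:260,180:250]
a=cv2.resize(a,None,fx=4.2,fy=4.2,interpolation=2);b=cv2.resize(b,None,fx=4.2,fy=4.2,interpolation=2)
c=np.zeros((max(a.shape[0],b.shape[0]),a.shape[1]+b.shape[1],3),np.uint8);c[:a.shape[0],:a.shape[1]]=a;c[:b.shape[0],a.shape[1]:]=b
cv2.imwrite('pics/e15.png',c);print(a.shape)
```

```text
(504, 336, 3)
```

View pics/e15.png

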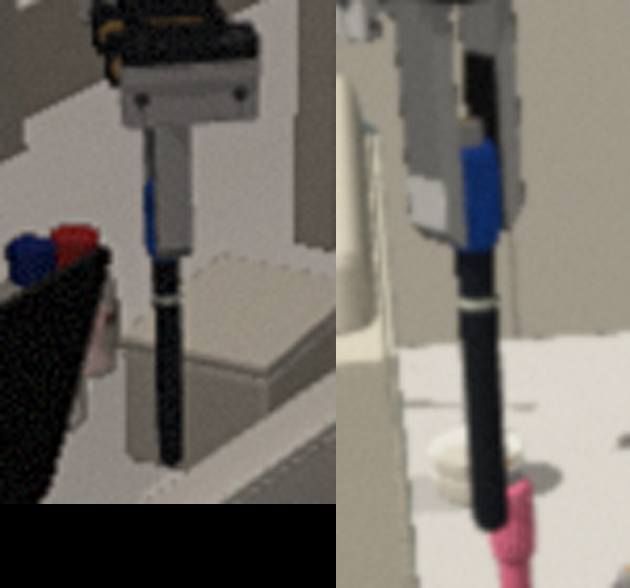

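```bash
cat > e.py <<'E'
from h import *
A=lambda x,y:ray('side',265+x/4.2,20+y/4.2)
B=lambda x,y:ray('scene',180+(x-336)/4.2,120+y/4.2)
r=two(A(165,300),B(478,305));t=two(A(172,464),B(491,528));print(r,t,r[0]-t[0],np.linalg.norm(r[0]-t[0]))
s=monitor.sense();print(s['position'])
# predicted projections if vertical under TCP
x,y,z=s['position']
for P in[(x,y,z-.3417+.116),(x,y,z-.3417+.012)]:
    p=proj('side',P);q=proj('scene',P);print((p[0]-265)*4.2,(p[1]-20)*4.2,(q[0]-180)*4.2+336,(q[1]-120)*4.2)
E
python3 e.py
```

```text
(array([0.434308  , 0.00172959, 0.3119516 ]), np.float64(0.0008670693632153661)) (array([0.43568787, 0.00240336, 0.21120192]), np.float64(0.0006556394376838715)) [-0.00137987 -0.00067377  0.10074968] 0.10076138219056342
[0.4347543  0.00141611 0.5405051 ]
166.260614670676 294.6097377479493 477.97596695338694 298.7037989299181
170.29728488258408 466.0163033934612 493.7147550804152 527.9858517837603
```

Call:
drive_tool --pt "-0.06 0 0.5 0 0 0 -1" --pt "-0.06 0 0.74 0 0 0 -1" --pt "-0.06 0 0.74 0 0 0 -1" --pt "-0.06 0 0.74 0 0 0 -1" --pt "-0.06 0 0.74 0 0 0 -1" --pt "-0.06 0 0.74 0 0 0 -1" --pt "-0.06 0 0.74 0 0 0 -1" --pt "-0.06 0 0.74 0 0 0 -1" --pt "0 0 0.5 0 0 0 -1" --pt "0 0 0.16 0 0 0 -1" --pt "0 0 0 0 0 0 -1" --pt "0 0 0 0 0 0 -1"

```text
clock: 25.08
position: [0.4591, -0.3144, 0.541]
eef_rot: [0.0, -0.0, 0.707, -0.707]
contact_force: [0.2, 0.6, -1.2]
opening: 0.232
```

Run:
```python
from h import *
import pickle
s=monitor.sense();print(s['position'],s['contact_force'],s['opening'],rot(s['eef_rot']).round(3));pickle.dump(s,open('w16.pkl','wb'))
for n in('wrist','side','scene'):cv2.imwrite(f'pics/{n}16.png',get_image(n)[:,:,::-1])
```

```text
[ 0.45908255 -0.3143504   0.54098897] [ 0.19200604  0.57663736 -1.15384518] 0.23227729265758643 [[-1.    -0.     0.001]
 [-0.001  0.    -1.   ]
 [ 0.    -1.    -0.   ]]
```

View pics/wrist16.png

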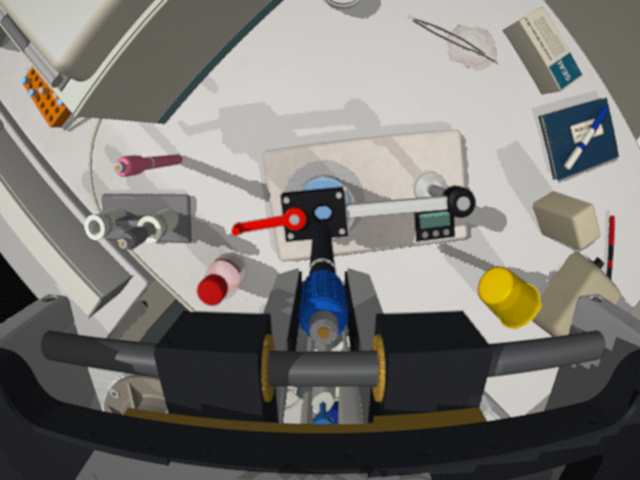

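View pics/side16.png

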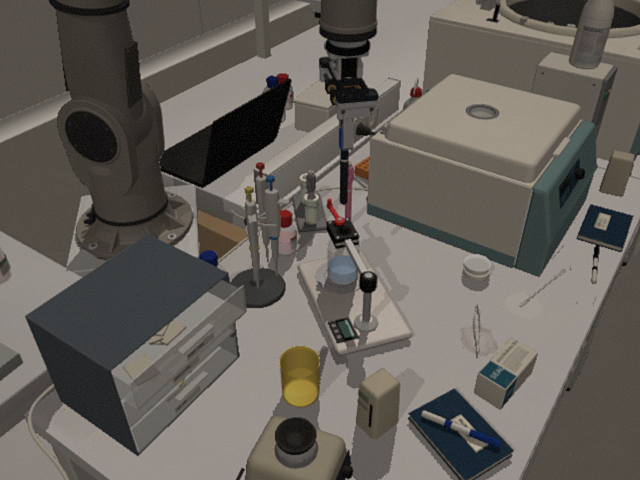

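View pics/scene16.png

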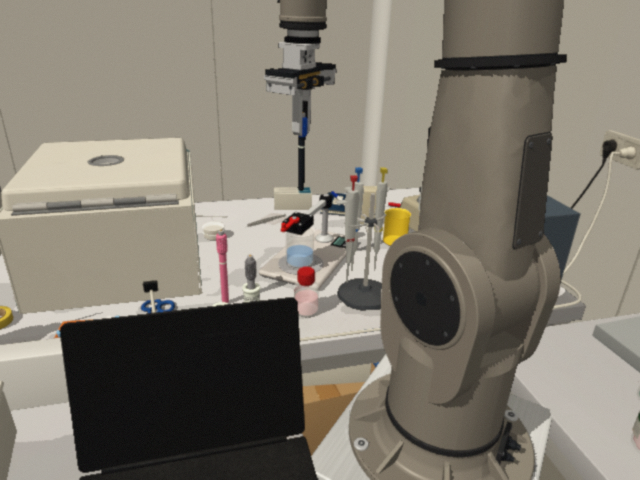

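Run:
```python
from h import *
a=cv2.imread('pics/side16.png')[110:260,300:390];b=cv2.imread('pics/scene16.png')[110:250,260:350]
a=cv2.resize(a,None,fx=4,fy=4,interpolation=2);b=cv2.resize(b,None,fx=4,fy=4,interpolation=2)
c=np.zeros((max(a.shape[0],b.shape[0]),a.shape[1]+b.shape[1],3),np.uint8);c[:a.shape[0],:a.shape[1]]=a;c[:b.shape[0],a.shape[1]:]=b
cv2.imwrite('pics/e16.png',c)
w=cv2.imread('pics/wrist16.png');crop(w,260,170,390,350,3.3,'w16c.png')
```

```text
(no output)
```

View pics/e16.png

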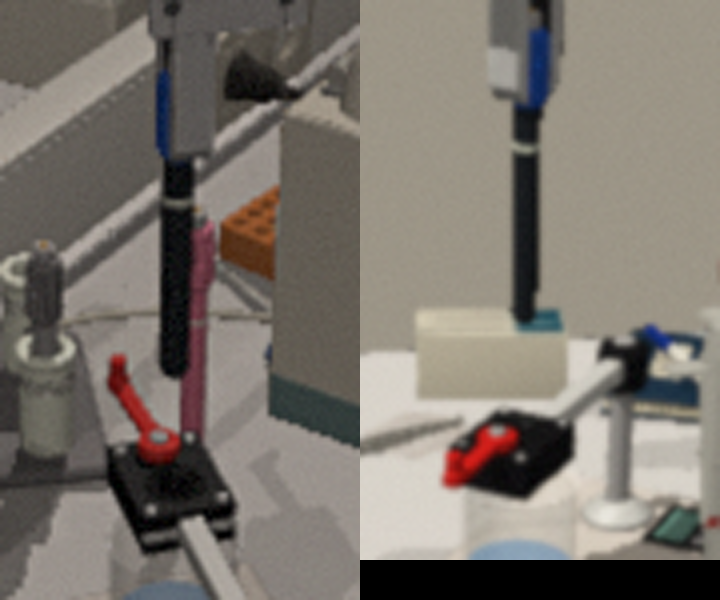

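View pics/w16c.png

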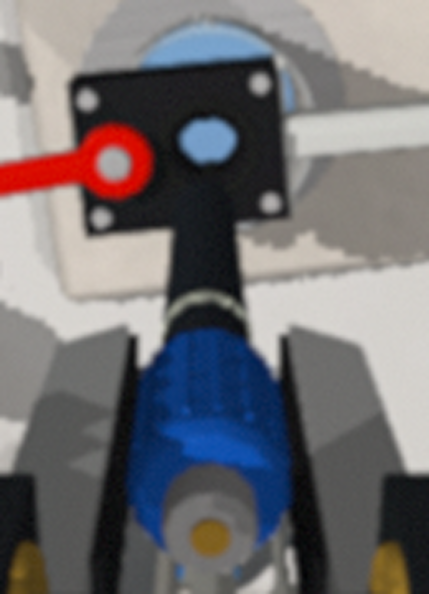

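Run:
```python
from h import *
import pickle
s=pickle.load(open('w16.pkl','rb'))
A=lambda x,y:ray('side',300+x/4,110+y/4)
B=lambda x,y:ray('scene',260+(x-360)/4,110+y/4)
r=two(A(178,203),B(525,149));t=two(A(174,376),B(525,319));print('ring',r,'tip',t)
x,y,z=s['position'];print(s['position'])
for P in[(.4593,-.3154,.144),(.4593,-.3154,.21),(.4593,-.3154,.315),(.4593-.108*.0,-.3154,.144)]:
    p=proj('side',P);q=proj('scene',P);print(P,(p[0]-300)*4,(p[1]-110)*4,(q[0]-260)*4+360,(q[1]-110)*4)
W=lambda x,y:(260+x/3.3,170+y/3.3)
print('bore wrist',plane('wrist',*W(208,141),.144,s)) 
c=np.array([plane('wrist',*W(*p),.144,s)[:2] for p in [(70,75),(272,58),(290,215),(87,237)]]);print(c.round(4),c.mean(0))
```

```text
ring (array([ 0.45940826, -0.31534117,  0.31126061]), np.float64(0.0024989063779815163)) tip (array([ 0.45862357, -0.31588562,  0.21149956]), np.float64(0.00113552853675623))
[ 0.45908255 -0.3143504   0.54098897]
(0.4593, -0.3154, 0.144) 173.69187979182175 482.3805543175606 522.713871032422 426.7391157714568
(0.4593, -0.3154, 0.21) 175.89130092880168 376.99855090404367 524.2844115615935 322.0748332609222
(0.4593, -0.3154, 0.315) 179.70551024987685 194.24636536974526 526.9565616740576 143.99686004934347
(0.4593, -0.3154, 0.144) 173.69187979182175 482.3805543175606 522.713871032422 426.7391157714568
bore wrist [ 0.46125735 -0.31539078  0.144     ]
[[ 0.4822 -0.2725]
 [ 0.4874 -0.3351]
 [ 0.4375 -0.3414]
 [ 0.4302 -0.2768]] [ 0.45932392 -0.30647331]
```

Call:
drive_tool --pt "-0.01 0.5 -0.005 0 0 0 -1" --pt "0 0.5 0 0 0 0 -1" --pt "0 0.2 0 0 0 0 -1" --pt "0 0.15 0 0 0 0 -1" --pt "0 0.15 0 0 0 0 -1" --pt "0 0.15 0 0 0 0 -1" --pt "0 0 0 0 0 0 -1" --force 40

```text
clock: 26.1
position: [0.4594, -0.3151, 0.4582]
eef_rot: [-0.0, -0.0, 0.707, -0.707]
contact_force: [2.7, 1.5, -2.0]
opening: 0.229
```

Run:
```python
from h import *
s=monitor.sense();print(s['position'],s['contact_force'],s['opening'])
im=get_image('side')[:,:,::-1].copy();crop(im,300,110,390,260,4,'s17.png')
```

```text
[ 0.45944018 -0.31508661  0.45824402] [ 2.72345348  1.49372854 -1.97737247] 0.22869573433686954
```

View pics/s17.png

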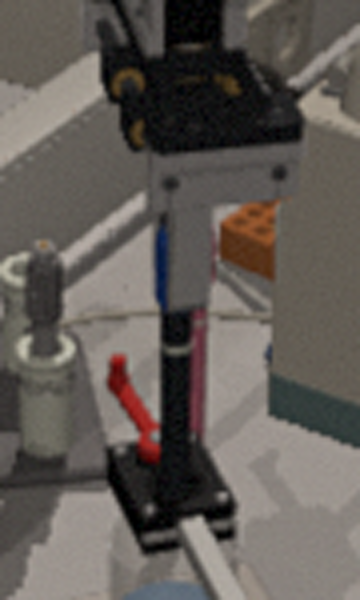

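Call:
drive_tool --pt "0 0.16 0 0 0 0 -1" --pt "0 0.16 0 0 0 0 -1" --pt "0 0.16 0 0 0 0 -1" --pt "0 0.16 0 0 0 0 -1" --pt "0 0.16 0 0 0 0 -1" --pt "0 0.16 0 0 0 0 -1" --pt "0 0.16 0 0 0 0 -1" --pt "0 0.16 0 0 0 0 -1" --pt "0 0.16 0 0 0 0 -1" --pt "0 0.16 0 0 0 0 -1" --pt "0 0 0 0 0 0 -1"

```text
clock: 27.52
position: [0.4594, -0.315, 0.3777]
eef_rot: [-0.0, -0.0, 0.707, -0.707]
contact_force: [5.4, 0.2, -4.7]
opening: 0.225
```

Run:
```python
from h import *
import pickle
s=monitor.sense();print(s['position'],s['contact_force'],s['opening']);pickle.dump(s,open('w18.pkl','wb'))
im=get_image('side')[:,:,::-1].copy();crop(im,320,170,380,250,8,'s18.png')
im=get_image('wrist')[:,:,::-1].copy();cv2.imwrite('pics/w18.png',im);crop(im,230,150,410,350,4,'w18c.png')
im=get_image('scene')[:,:,::-1].copy();crop(im,260,160,360,290,5,'c18.png')
```

```text
[ 0.45937519 -0.31500056  0.37767144] [ 5.4357976   0.23465122 -4.73425589] 0.22537442021068949
```

View pics/s18.png

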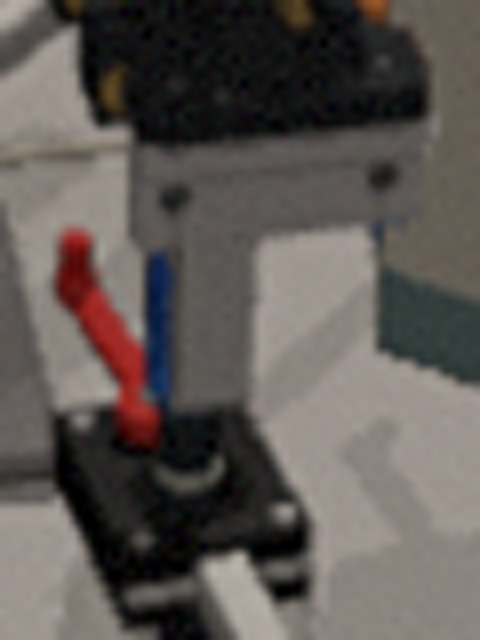

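View pics/w18c.png

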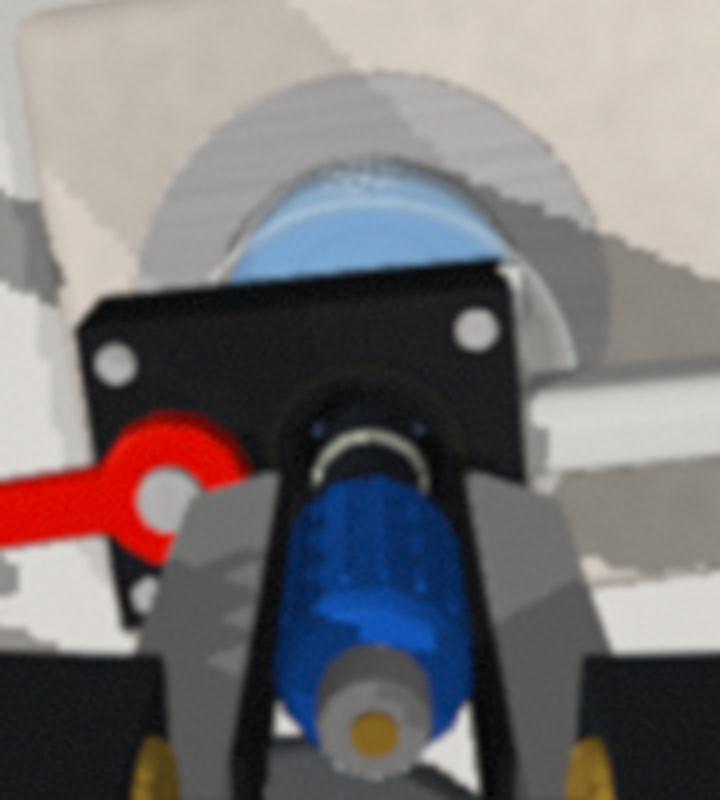

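View pics/c18.png

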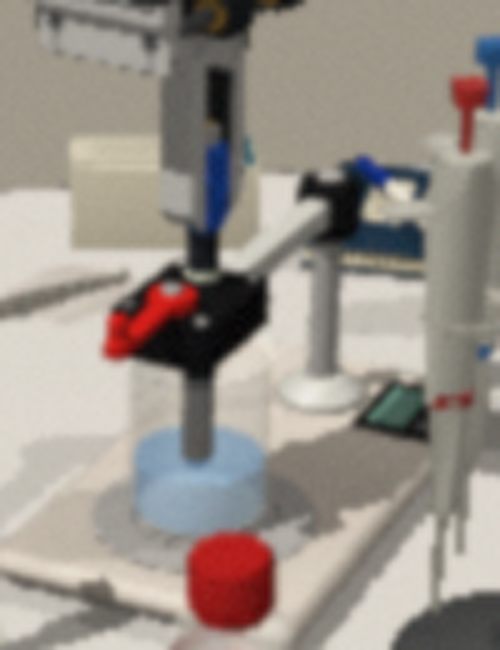

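Run:
```python
from h import *
import pickle
s=pickle.load(open('w18.pkl','rb'))
for z in (.142,.144,.146,.148,.150,.152):
    p=proj('side',(.4576,-.3228,z));q=proj('wrist',(.4674,-.315,z),s);c=proj('scene',(.4594-.0045,-.315+.0066,z))
    print(z,np.round([(p[0]-320)*8,(p[1]-170)*8],1),np.round([(q[0]-230)*4,(q[1]-150)*4],1),np.round([(c[0]-260)*5,(c[1]-160)*5],1))
```

```text
0.142 [186.9 508.8] [366.  404.2] [203.3 294.5]
0.144 [187.1 502.6] [365.9 407.9] [203.3 290.6]
0.146 [187.2 496.4] [365.9 411.7] [203.4 286.7]
0.148 [187.3 490.2] [365.8 415.6] [203.4 282.8]
0.15 [187.5 484. ] [365.8 419.6] [203.5 278.9]
0.152 [187.6 477.7] [365.7 423.6] [203.5 275. ]
```

Run:
```python
from h import *
import pickle
s=pickle.load(open('w12.pkl','rb'))
W=lambda x,y:(235+x/4,y/4)
for p in [(271,386),(478,393),(262,673),(465,680)]:
    P=plane('wrist',*W(*p),.145,s);a=proj('side',P);b=proj('scene',P)
    print(P.round(4),'s15c',np.round([(a[0]-300)*8,(a[1]-200)*8],1),'c15c',np.round([(b[0]-260)*8,(b[1]-190)*8],1))
crop(cv2.imread('pics/side15.png'),300,200,390,270,8,'s15z.png')
crop(cv2.imread('pics/scene15.png'),260,190,350,260,8,'c15z.png')
```

```text
[ 0.4377 -0.2799  0.145 ] s15c [238.4 171.3] c15c [322.6 269.7]
[ 0.4757 -0.2761  0.145 ] s15c [376.2 146.7] c15c [205.  243.2]
[ 0.4429 -0.3335  0.145 ] s15c [299.6 291.3] c15c [404.9 202.5]
[ 0.4805 -0.3299  0.145 ] s15c [440.5 265.5] c15c [291.7 177.8]
```

View pics/s15z.png

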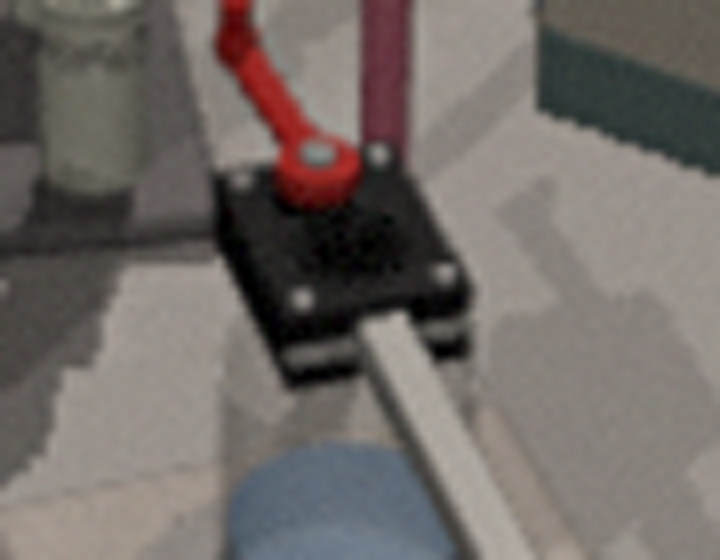

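View pics/c15z.png

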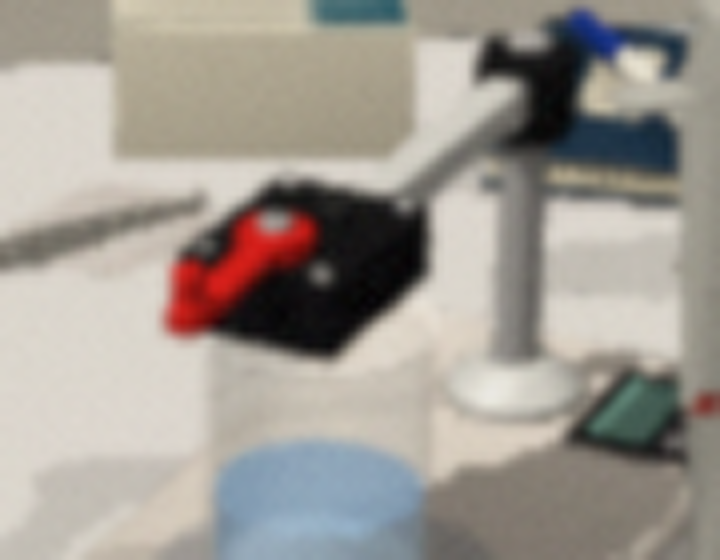

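Call:
drive_tool --pt "0 0.08 0 0 0 0 -1" --pt "0 0.085 0 0 0 0 -1" --pt "0 0 0 0 0 0 -1" --pt "0 0 0 0 0 0 -1"

```text
clock: 28.18
position: [0.4594, -0.3151, 0.3698]
eef_rot: [-0.0, -0.0, 0.707, -0.707]
contact_force: [4.7, 0.1, -3.2]
opening: 0.221
```

Run:
```python
from h import *
import pickle
s=monitor.sense();print(s['position'],s['contact_force'],s['opening']);pickle.dump(s,open('w19.pkl','wb'))
im=get_image('side')[:,:,::-1].copy();crop(im,320,170,380,250,8,'s19.png')
im=get_image('wrist')[:,:,::-1].copy();cv2.imwrite('pics/w19.png',im);crop(im,280,220,370,290,8,'w19c.png')
im=get_image('scene')[:,:,::-1].copy();crop(im,270,190,340,260,8,'c19.png')
```

```text
[ 0.45936559 -0.31508038  0.36978142] [ 4.74798541  0.05595515 -3.19622475] 0.22117399183587544
```

View pics/s19.png

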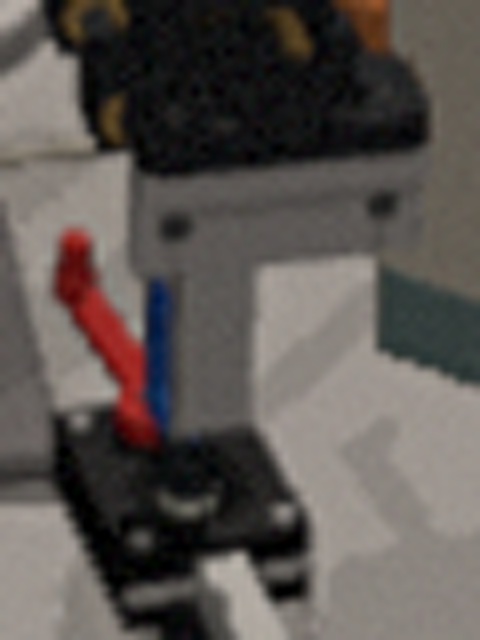

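View pics/w19c.png

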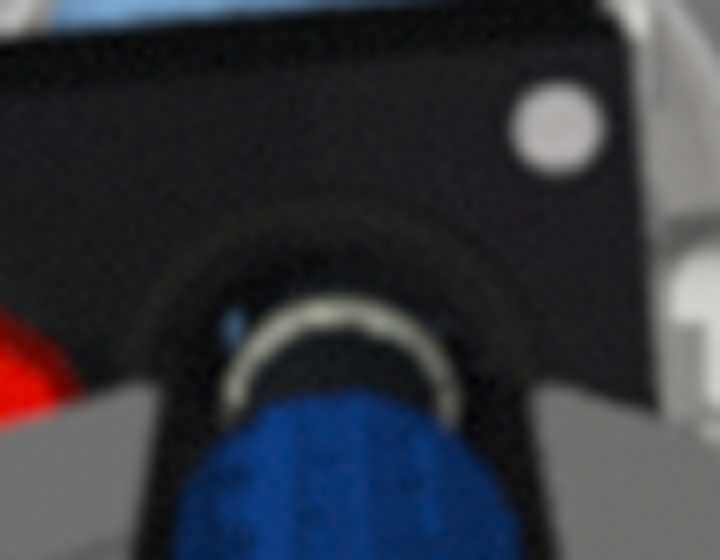

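View pics/c19.png

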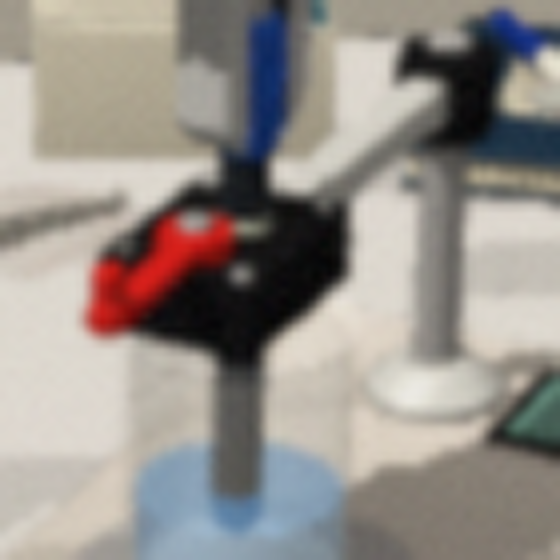

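Call:
drive_tool --pt "0 0 0 0 0 0 -0.1" --pt "0 0 0 0 0 0 -0.1" --pt "0 0 0 0 0 0 -0.1" --pt "0 0 0 0 0 0 -0.1" --pt "0 -0.3 0 0 0 0 -0.1" --pt "0 -0.6 0 0 0 0 -0.1" --pt "0 -0.5 0 0 0 0 -0.1" --pt "0 0 0 0 0 0 -0.1"

```text
clock: 29.32
position: [0.4596, -0.3155, 0.4433]
eef_rot: [-0.001, -0.001, -0.706, 0.708]
contact_force: [-0.2, -0.0, -0.1]
opening: 0.449
```

Run:
```python
from h import *
import pickle
s=monitor.sense();print(s['position'],s['contact_force'],s['opening']);pickle.dump(s,open('w20.pkl','wb'))
im=get_image('side')[:,:,::-1].copy();crop(im,300,150,390,250,6,'s20.png')
im=get_image('wrist')[:,:,::-1].copy();cv2.imwrite('pics/w20.png',im);
im=get_image('scene')[:,:,::-1].copy();crop(im,270,170,340,260,6,'c20.png')
```

```text
[ 0.45960355 -0.31545426  0.44326811] [-0.19508925 -0.03370971 -0.07680081] 0.4487557307328603
```

View pics/s20.png

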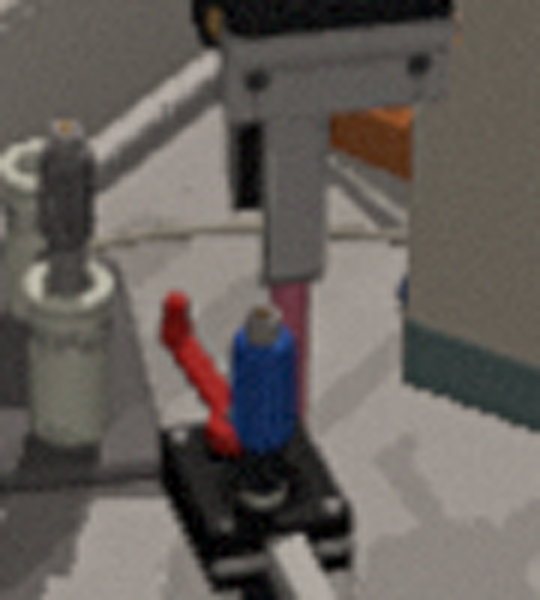

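View pics/w20.png

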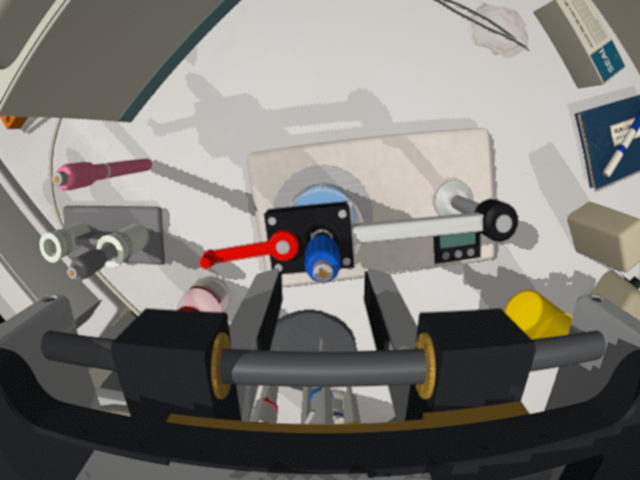

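View pics/c20.png

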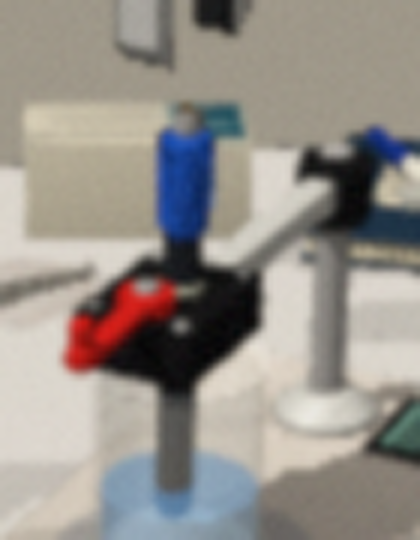

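Run:
```python
from h import *
import pickle
s=pickle.load(open('w20.pkl','rb'))
print(plane('wrist',206,261,.165,s),plane('wrist',284,246,.152,s),plane('wrist',323,272,.217,s))
```

```text
[ 0.44831716 -0.22881982  0.165     ] [ 0.45661791 -0.28744958  0.152     ] [ 0.45848981 -0.31690677  0.217     ]
```

Call:
drive_tool --pt "-0.1 0 -0.6 0 0 0 -1" --pt "-0.1 0 -0.6 0 0 0 -1" --pt "-0.1 0 -0.6 0 0 0 -1" --pt "-0.05 0 0 0 0 0 -1" --pt "0 0.6 0 0 0 0 -1" --pt "0 0.6 0 0 0 0 -1" --pt "0 0.4 0 0 0 0 -1" --pt "0 0.23 0 0 0 0 -1" --pt "0 0 0 0 0 0 -1"

```text
clock: 30.6
position: [0.4767, -0.2256, 0.3483]
eef_rot: [-0.001, -0.0, 0.707, -0.707]
contact_force: [0.3, -0.0, 0.9]
opening: 0.008
```

Run:
```python
from h import *
s=monitor.sense();print(s['position'],s['contact_force'],s['opening'])
im=get_image('wrist')[:,:,::-1].copy();cv2.imwrite('pics/w21.png',im);
```

```text
[ 0.47668928 -0.22556032  0.34833079] [ 0.28648847 -0.04578571  0.9452846 ] 0.007991041439640155
```

View pics/w21.png

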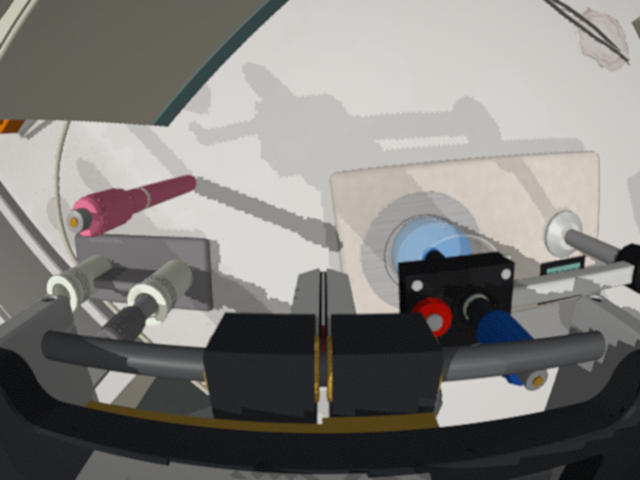

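Call:
drive_tool --pt "0.17 -0.06 -0.035 0 0 0 -1" --pt "0.17 0 -0.035 0 0 0 -1" --pt "0.13 0 0.05 0 0 0 -1" --pt "0.13 0 0.05 0 0 0 -1" --pt "0.13 0 0.05 0 0 0 -1" --pt "0.12 0 0.02 0 0 0 -1" --pt "0.12 0 0.02 0 0 0 -1" --pt "0.12 0 0.02 0 0 0 -1" --pt "0.12 0 0.11 0 0 0 -1" --pt "0.12 0 0.11 0 0 0 -1" --pt "0.12 0 0.11 0 0 0 -1" --pt "0 0 0 0 0 0 -1"

```text
clock: 32.15
position: [0.4038, -0.2492, 0.3519]
eef_rot: [-0.001, 0.0, 0.707, -0.707]
contact_force: [-0.4, 0.3, 0.4]
opening: 0.003
```

Run:
```python
from h import *
s=monitor.sense();print(s['position'],s['contact_force'],s['opening'])
im=get_image('wrist')[:,:,::-1].copy();cv2.imwrite('pics/w22.png',im);
```

```text
[ 0.40378968 -0.24922632  0.35189268] [-0.37821492  0.31598893  0.41022967] 0.003215220999119114
```

View pics/w22.png

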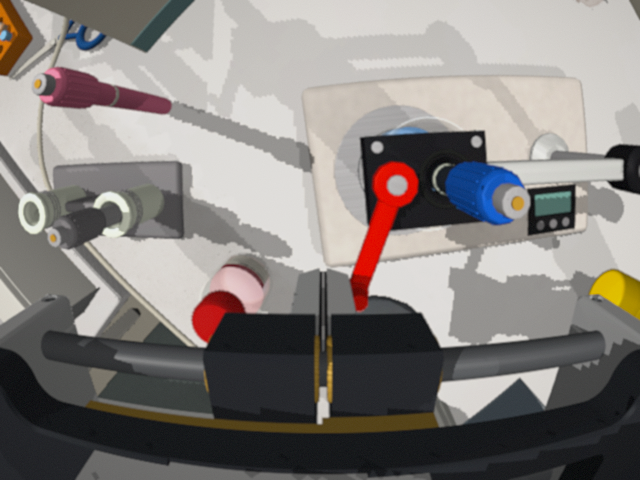

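Call:
drive_tool --pt "0.04 0 0.095 0 0 0 -1" --pt "0.04 0 0.095 0 0 0 -1" --pt "0.04 0 0.095 0 0 0 -1" --pt "0.01 0 0.06 0 0 0 -1" --pt "0.01 0 0.06 0 0 0 -1" --pt "0.01 0 0.06 0 0 0 -1" --pt "0 0 0 0 0 0 -1"

```text
clock: 33.08
position: [0.3968, -0.2722, 0.3519]
eef_rot: [0.0, -0.0, -0.707, 0.707]
contact_force: [-0.9, 0.8, 0.6]
opening: 0.005
```

Call:
drive_tool --pt "0 0 0.03 0 0 0 -1" --pt "0 0 0.03 0 0 0 -1" --pt "0 0 0 0 0 0 -1"

```text
clock: 33.45
position: [0.3969, -0.2747, 0.3519]
eef_rot: [-0.0, -0.0, 0.707, -0.707]
contact_force: [0.4, 3.0, 0.3]
opening: 0.001
```

Run:
```python
from h import *
import pickle
s=monitor.sense();print(s['position'],s['contact_force'],s['opening']);pickle.dump(s,open('w23.pkl','wb'))
im=get_image('wrist')[:,:,::-1].copy();cv2.imwrite('pics/w23.png',im);
```

```text
[ 0.39685865 -0.27471086  0.351858  ] [0.43558339 3.03265452 0.32464848] 0.0005047262056741012
```

View pics/w23.png

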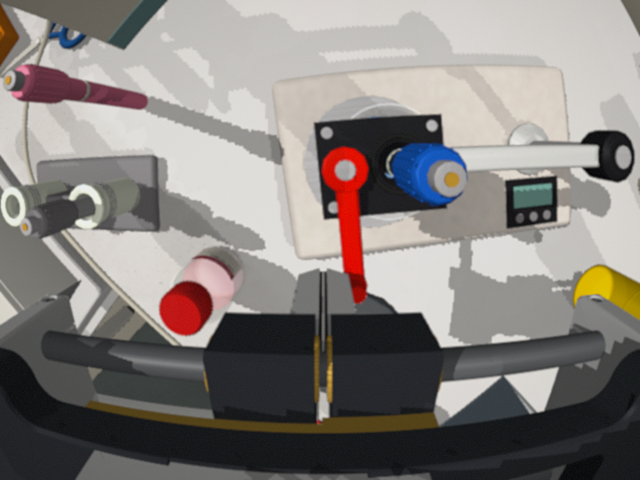

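Call:
drive_tool --pt "0 0 0.03 0 0 0 -1" --pt "0 0 0.02 0 0 0 -1" --pt "0 0 0 0 0 0 -1"

```text
clock: 33.88
position: [0.3969, -0.2762, 0.3516]
eef_rot: [-0.0, -0.001, 0.708, -0.706]
contact_force: [-2.5, 13.1, 3.4]
opening: 0.004
```

Call:
drive_tool --pt "0 0 -0.15 0 0 0 -1" --pt "0 0 -0.15 0 0 0 -1" --pt "0 -0.6 0 0 0 0 -1" --pt "0 -0.6 0 0 0 0 -1" --pt "0 -0.6 0.4 0 0 0 -1" --pt "0 -0.2 0.4 0 0 0 -1" --pt "0 0 0 0 0 0 -1"

```text
clock: 34.75
position: [0.3967, -0.3034, 0.4526]
eef_rot: [0.0, -0.001, -0.707, 0.708]
contact_force: [-0.7, 0.7, -0.0]
opening: 0.005
```

Run:
```python
from h import *
import pickle
s=monitor.sense();print(s['position'],s['contact_force'],s['opening'],s['clock']);pickle.dump(s,open('w24.pkl','wb'))
im=get_image('wrist')[:,:,::-1].copy();cv2.imwrite('pics/w24.png',im);crop(im,230,60,430,260,4,'w24c.png')
im=get_image('side')[:,:,::-1].copy();cv2.imwrite('pics/side24.png',im);crop(im,300,150,390,250,8,'s24.png')
im=get_image('scene')[:,:,::-1].copy();crop(im,260,160,350,260,8,'c24.png')
```

```text
[ 0.39670699 -0.30335169  0.45260088] [-0.71584941  0.6949739  -0.04568075] 0.004864717794325256 34.75
```

View pics/w24c.png

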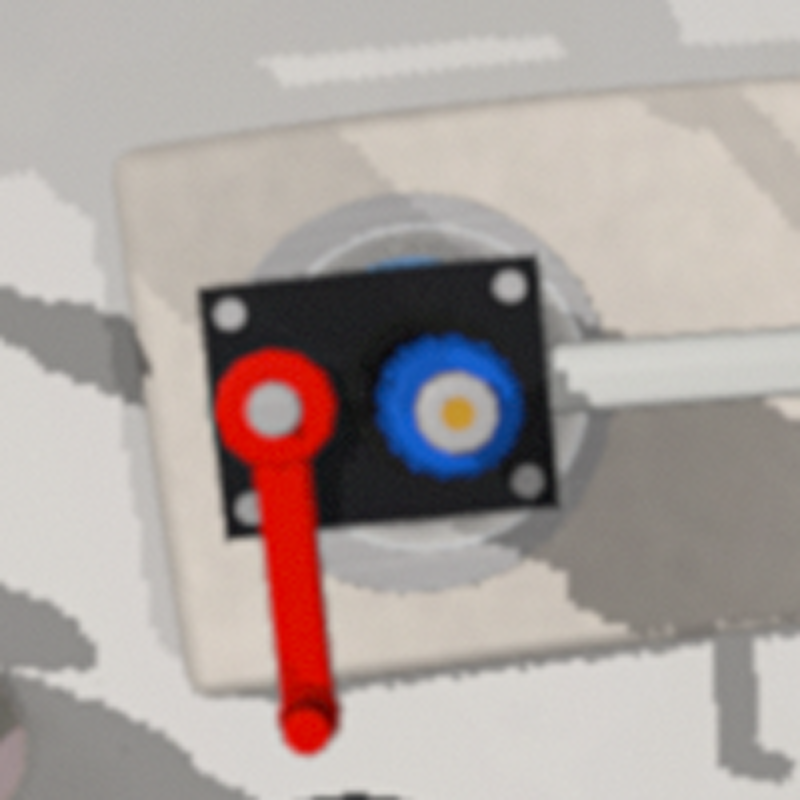

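View pics/s24.png

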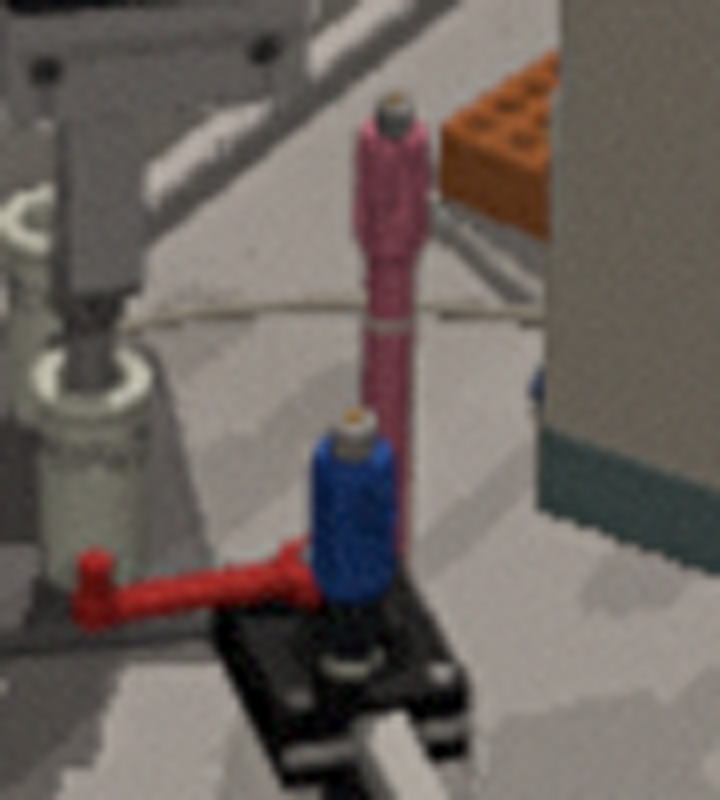

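View pics/c24.png

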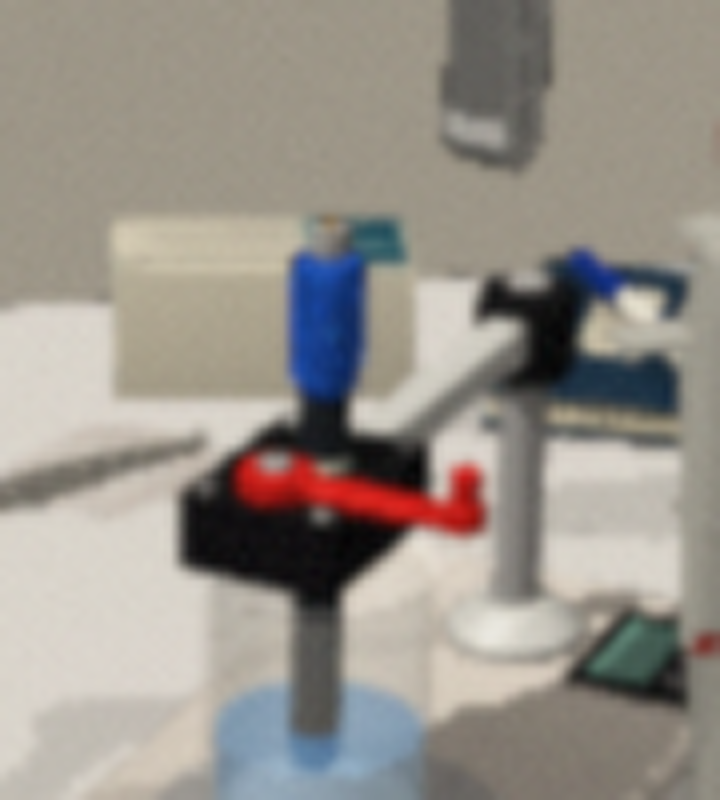

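Run:
```python
from h import *
import pickle
s=pickle.load(open('w24.pkl','rb'))
W=lambda x,y:(230+x/4,60+y/4)
g=lambda L,z:[plane('wrist',*W(*p),z,s)[:2] for p in L]
c=np.array(g([(200,290),(536,257),(558,506),(227,538)],.144));d=c[0]-c[1]+c[3]-c[2];a=np.degrees(np.arctan2(d[1],d[0]));print(c.round(4),'arm',a)
sc=np.array(g([(230,314),(510,286),(527,482)],.145));d=sc[0]-sc[1];print('arm by screws',np.degrees(np.arctan2(d[1],d[0])))
for zp in(.150,.153):
  p=g([(273,409)],zp)[0];q=g([(307,730)],.165)[0];e=q-p;print(p,q,np.hypot(*e),np.degrees(np.arctan2(e[1],e[0]))%360)
print('rim',*fit(g([(330,265),(370,240),(415,225),(470,228),(583,400),(575,450),(420,547),(510,522),(340,535)],.110)))
print('etop',g([(457,412)],.217))
for z in(.144,.146):
  print(proj('side',(.4576,-.3228,z)))
```

```text
[[ 0.4788 -0.2719]
 [ 0.4851 -0.3366]
 [ 0.4364 -0.3413]
 [ 0.4301 -0.2765]] arm 95.52228655160488
arm by screws 95.64628930768076
[ 0.45561324 -0.28621166] [ 0.39677361 -0.29267234] 0.059193261098946 186.26605871358612
[ 0.45574214 -0.28640452] [ 0.39677361 -0.29267234] 0.05930069685490068 186.06724149300763
rim [ 0.458  -0.3163  0.0351] [-0.0014 -0.0007  0.0007  0.0014 -0.0005  0.0003 -0.0006 -0.0006  0.0016]
etop [array([ 0.45797655, -0.31709298])]
(np.float64(343.3831711281997), np.float64(232.82490677343444))
(np.float64(343.3993555468137), np.float64(232.0497681206817))
```

Run:
```python
from h import *
for z in(.215,.217,.219):
  a=proj('side',(.459,-.3157,z));b=proj('scene',(.459,-.3157,z));print(z,np.round([(a[0]-300)*8,(a[1]-150)*8],1),np.round([(b[0]-260)*8,(b[1]-160)*8],1))
```

```text
0.215 [351.2 418.3] [330.3 227.8]
0.217 [351.3 411.6] [330.4 221.2]
0.219 [351.5 405. ] [330.5 214.7]
```

Run:
```python
from plant import ctrl,monitor
s=monitor.sense();print(s['clock'],s['contact_force']);print(ctrl.close_job())
```

```text
34.9 [-0.52919079 -0.30411522  0.39579837]
the job is handed in; nothing more can be done
None
```

The electrode is set up and the job was handed in at about 35 s of the allowed 72 s. I swung the arm until its bore was over the beaker and opened the red lever to its stop. I then put the blue electrode through the bore, let it go and pushed the lever shut.

**Unplanned correction:** pushing the lever against its open stop turned the arm by about 3°. I took hold of the bar again and put the arm back before fetching the electrode.

Last checks, from the camera images:

| Check | Measured | Target |
|---|---|---|
| Bore centre against beaker rim | within 1 mm after re-centring; about 1–1.5 mm at the last look (electrode top against rim) | centred |
| Lever when open | 85.7° | about 86° (1.5 rad) |
| Lever when shut | within about 1° of square to the arm; 13 N felt at its stop | square to the arm |
| Ring height | about 145 mm, perhaps 1 mm high | 144 mm |

- **Where views disagreed:** at the last look, the side view put the ring at about 146 mm and the scene view at 144 mm. The electrode's top read about 1 mm high in both.
- **Other objects:** the beaker still read within about 1–2 mm of where it started, which is the measuring error. The temperature probe and the bottle looked untouched in the pictures, but I did not measure them again. The gripper was clear of everything when I handed in.

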